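# Stow the thread protector caps in the storage lane and latch its gate

### The job

Lift the dope pot by its bail off the gate deck and stand it upright on the middle of the round drip mat; slide every yellow thread protector cap, upright, through the mouth of the storage lane so that all stand in single file between the rails, wholly behind the gate line. Then, with the last cap in, push the gate fully shut until its spring catch clicks behind it. Keep the pot upright throughout and leave the ring gauge, the plug gauge and the pitch comb where they lie.

Things in the scene. Friction and masses are not known exactly. Their poses are not given: they have to be found in the camera images.
- lane: fixed aluminium storage lane. Origin on the shelf at the gate line, midway between the guide rails; x runs into the lane (roughly to the robot's right), y away from the robot, z up. Rails: inner faces at y = +-31 mm, 45 mm high, 8 mm thick, from x = 8 to 318 mm
- lane_mouth (a point): in front of the gate line at lane (x -64, y 0), on the shelf: the outer end of the flared mouth, whose two wings (45 mm high, 6 mm thick) run from lane (x -8, y +-34 mm) out to (x -64, y +-61 mm)
- lane_end (a point): on the shelf at the inner face of the end stop, lane (x 318, y 0). A hold-down bar runs along the lane's middle from x = 50 mm to here, 66 to 74 mm above the shelf, with two arches over the rails up to 76 mm, so caps get in only by sliding through the mouth
- deck (a point): centre of the top of the gate deck: grey fixed block 30 mm high beside the lane on the robot's side, lane x 8 to 125 mm, y -175 to -40 mm; the pot starts on it
- gate (a joint): slide of the steel gate in m: 0 fully open, 0.070 fully shut at its stop. A plate 6 mm thick, 51 mm high in the lane's plane x = 0 that moves along the lane's +y (away from the robot) across the mouth; open, its leading edge is at y = -37 mm. 4 N friction, plus a few N from the catch in the second half; stays where it is left
- gate_push (a point): centre of the robot-side face of the gate's upright push paddle (56 mm along the lane's x, 12 mm thick, 42 to 88 mm above the shelf); 68 mm above the shelf, moves with the gate. Push it along the lane's +y. It slides along over the deck and cannot go home while the pot stands there
- catch (a joint): angle of the spring catch leaf in rad: 0 at rest, up to about 0.2 while the gate's strike pin pushes it aside (from gate about 0.04 on); back to about 0 when the pin has passed (gate above about 0.066), and the leaf's tip then stands behind the pin
- catch_tip (a point): rest place of the catch leaf's tip on the deck, 40 mm above the shelf
- pot_grip (a point): centre of the grip of the thread-dope pot: closed aluminium pot, 68 mm diameter (lid 71 mm), 70 mm high, about 0.45 kg, with a stiff fixed bail. The grip is a black bar 70 mm long along this point's x, 12 mm wide and high, 115 mm above the pot's underside, 39 mm free below it; uprights at x = +-33 mm
- mat: fixed round black rubber drip mat, 150 mm diameter, 3 mm thick, origin at the centre of its underside on the shelf
- ring_gauge_c (a point): bystander: chrome steel ring gauge, 90 mm outside diameter, 28 mm high, lying flat; point at its centre
- plug_gauge_c (a point): bystander: blued steel plug gauge, 152 mm long, 34 mm thick, lying along its x axis; point near its middle
- pitch_comb_c (a point): bystander: brass pitch comb, 110 x 39 x 8 mm, lying flat; point near its middle
- cap1_c (a point): thread protector cap: upright yellow plastic cylinder, 56 mm diameter, 60 mm high, about 0.16 kg; point at its centre, 30 mm above its underside; may be absent (None from the start)
- cap2_c (a point): thread protector cap: upright yellow plastic cylinder, 56 mm diameter, 60 mm high, about 0.16 kg; point at its centre, 30 mm above its underside; may be absent (None from the start)
- cap3_c (a point): thread protector cap: upright yellow plastic cylinder, 56 mm diameter, 60 mm high, about 0.16 kg; point at its centre, 30 mm above its underside; may be absent (None from the start)
- cap4_c (a point): thread protector cap: upright yellow plastic cylinder, 56 mm diameter, 60 mm high, about 0.16 kg; point at its centre, 30 mm above its underside; may be absent (None from the start)
- cap5_c (a point): thread protector cap: upright yellow plastic cylinder, 56 mm diameter, 60 mm high, about 0.16 kg; point at its centre, 30 mm above its underside; may be absent (None from the start)
Not all that is in view belongs to the job. What is shaped like the part that bears cap5_c but blue or pink is not meant. Of the things like the mat, leave any that is turquoise; of the rest the larger one is meant.

How it is judged:
By the outcome, as a careful person would: the job done as asked, in the order asked, and still so for the second after the job is handed in, with the robot touching nothing.
Of cap1, cap2, cap3, cap4, cap5 only 3 to 5 are there at a start; the rules pass over those that are not, and their reading is None.
At some moment in a run one of cap1, cap2, cap3, cap4, cap5 may be knocked a few centimetres aside while the robot is not near it.
It also fails if it takes over 210 s, if anything falls off the work surface, if the arm or the gripper's body presses on something with over 40 N, if the wrist force passes 120 N, or if a joint passes its speed limit or range.

### The arm

A 6-joint arm with a two-finger parallel gripper is mounted at the origin on the work surface. World frame = base frame: x ahead of the robot, y to its left, z up, the work surface at z = 0. Lengths are in m, angles in rad, forces in N, time in s.
With the tool pointing down it reaches from about 0.375 to 0.825 m from the base axis. Payload 5.5 kg.
Tool frame: the origin (TCP) lies midway between the tips of the shut fingers; the grasp point (between the pads) lies 19 mm behind it; z points along the fingers, y is the line along which they close (so a half turn about z gives the same grasp; the last joint's range is limited). The gripper opens to 85 mm and grips with 20 to 120 N. Pads are 22 mm wide; open, the fingers measure 114 mm over their backs; the gripper's body (76 mm by 85 mm) begins 54 mm behind the grasp point. The pads swing forward as they close: fully open they stand 13 mm farther back than shut.
Start: joints at [1.123, 0.314, -0.047, 1.21, 0, 1.571], TCP at [0.26, 0.541, 0.231] pointing down, gripper open.
Joint ranges: [-2.67, 2.67], [-0.69, 1.73], [-1.03, 1.25], [-2.08, 2.16], [-1.42, 1.45], [-3.14, 3.14]. Speed limits (rad/s): [2.39, 2.39, 3.01, 3.14, 3.14, 3.14].

### API

Orientations are given as a rotation vector (axis times angle).
In Python, from bench import manip, vision, sign_off gives the robot as it stands.
- The arm moves only by the tool move_arm, never from a script. Its argument "series" is a list of rows, each an object with "hand": the opening in per cent of the stroke, from 0 (shut) to 100 (fully open); "offset": the shift along the tool's x, y, z in cm, a list of three; "turn": the turn, a rotation vector about the tool's x, y, z in degrees, a list of three. In form: [{"hand": hand, "offset": [tx, ty, tz], "turn": [ax, ay, az]}, ...]. A call has 1 to 10 rows; each row is the pose to reach, as a shift and turn from the pose commanded when the call began, along the tool's axes at that moment; what a row does not reach only later rows make up. A row lasts 1/12 s, in which the tool goes at most 41.7 mm and 7.16 degrees, less where a joint would pass 70% of its speed; a pose out of reach is approached as far as the arm can. A call with a gripper value outside its range is refused whole. The fingers move at their own pace and stop on an object; "newtons" is the grip in N (left out, the last holds). Time passes only in rows, so rows that repeat a pose let the fingers close. It gives the time, the measured TCP pose, the force, the opening and the grip force at its end, in the units of the state.
- manip.get_obs(): the state, without advancing time (a new reading comes with each control period).
- vision.grab_frame(name): name is "scene" or "top" or "wrist"; returns (picture, depth): 384x512x3 uint8, red, green, blue; 384x512 float32, m along the optical axis (not along the pixel's ray), 0 where there is no reading.
- vision.calibration(name): a dict with "intrinsics" (3x3 intrinsics, pixels), "dist_coeffs" ([k1, k2, p1, p2, k3] as OpenCV has them; the pictures are not rectified), "position" and "rotation" of the camera in the world. Camera axes: x right, y up, looking along -z (the intrinsics and any distortion apply to the point x, -y, -z); pixel columns grow to the right and rows downward; lengths in m; the calibration is good to about 2 mm. A picture is of the moment at which its call begins: read the wrist's pose just before it. calibration takes no time and is no camera call; for the wrist camera it gives the pose at the moment of the call.
- sign_off(): hands the job in; it is judged then, once.
The state is a dict: "time_s": time; "joint_positions": joint angles; "joint_velocities": joint speeds; "effort": joint torques, N m; "ee_pos": TCP position; "eef_rot": TCP orientation; "contact_force": force on the tool from outside, world axes, zero at the start; "ft_torque": the same for the moment, N m; "width": finger opening in m; "grasp_force": force on a finger pad.
Only numpy, scipy, OpenCV 4.12 (cv2) and the standard library are available. Lean on these libraries where they do the work, as an engineer would, in place of code of your own. Each camera call takes 0.05 s, during which the arm holds its last target. There are 200 camera calls.

## Working session

There is one attempt and no reset: what is moved stays moved. The work goes in short steps, Python scripts to look and compute and a tool call to move; the robot and the scene stay as the last step left them, time stands still between calls to the robot, and variables do not carry over. Pictures are saved under pics/ and viewed, at most 14 in all, crops included, and the job is handed in when it is done.

Besides the shell and the picture viewer there is one more tool, called after ">>>" as name([rows], argument=value, ...), one row to a line, values as JSON. move_arm: Moves the arm, as the interface text tells. Its arguments: {"type":"object","properties":{"series":{"type":"array"},"newtons":{"type":"number"}},"required":["series"]}

```bash
mkdir -p pics; ls
cat > h.py <<'E'
import numpy as np, cv2
from bench import manip, vision
from scipy.spatial.transform import Rotation as R
def grab(n):
    c=vision.calibration(n); p,d=vision.grab_frame(n); return c,p,d
def save(n,p,s=1.5):
    cv2.imwrite('pics/'+n,cv2.resize(p[:,:,::-1],None,fx=s,fy=s))
def rot(c):
    r=np.array(c['rotation'],float); return r if r.shape==(3,3) else R.from_rotvec(r).as_matrix()
def ray(c,uv):
    K=np.array(c['intrinsics'],float);D=np.array(c['dist_coeffs'],float)
    q=cv2.undistortPoints(np.array(uv,float).reshape(-1,1,2),K,D)[:,0]
    return np.array(c['position'],float),np.c_[q[:,0],-q[:,1],-np.ones(len(q))]@rot(c).T
def onz(c,uv,z):
    o,v=ray(c,uv); return o+v*((z-o[2])/v[:,2])[:,None]
def cloud(c,d):
    h,w=d.shape;u,v=np.meshgrid(np.arange(w),np.arange(h))
    o,r=ray(c,np.c_[u.ravel(),v.ravel()]); return (o+r*d.ravel()[:,None]).reshape(h,w,3)
def proj(c,P):
    Q=(np.atleast_2d(P)-np.array(c['position']))@rot(c); Q=Q*[1,-1,-1]
    return cv2.projectPoints(Q,np.zeros(3),np.zeros(3),np.array(c['intrinsics'],float),np.array(c['dist_coeffs'],float))[0][:,0]
E
python3 - <<'E'
from h import *
o=manip.get_obs();print(o)
for n in('top','scene'):
    c,p,d=grab(n);print(n,c);save(n+'0.png',p);np.savez(n+'0.npz',p=p,d=d)
E
```

```text
pics
{'time_s': 0.0, 'joint_positions': array([ 1.12301246e+00,  3.14237272e-01, -4.80907224e-02,  1.21021842e+00,
       -2.12908404e-05,  1.57081904e+00]), 'joint_velocities': array([-7.13001738e-04, -1.83455621e-03,  1.88368175e-03,  8.31129306e-05,
       -1.38038530e-03, -1.70177731e-04]), 'effort': array([-1.87505971e-04, -5.39590502e+01,  3.39745975e+01,  1.90578809e-02,
       -7.01858198e-05, -9.63920741e-06]), 'ee_pos': array([0.25953007, 0.54030584, 0.23042274]), 'eef_rot': array([-6.97468361e-01, -3.06281314e+00,  2.68753033e-03]), 'contact_force': array([0.25923373, 0.04162836, 0.23711557]), 'ft_torque': array([0.01853892, 0.03277194, 0.05033635]), 'grasp_force': 0.0, 'width': 0.08516941103096316}
top {'intrinsics': array([[489.07185448,   0.        , 268.207774  ],
       [  0.        , 489.07185448, 187.21180841],
       [  0.        ,   0.        ,   1.        ]]), 'dist_coeffs': array([-0.16049649,  0.        ,  0.        ,  0.        ,  0.        ]), 'position': array([ 0.19193559, -0.01974244,  1.76910439]), 'rotation': array([ 0.15311447, -0.1587373 , -1.57613398])}
scene {'intrinsics': array([[363.07148907,   0.        , 253.64993578],
       [  0.        , 363.07148907, 193.02110984],
       [  0.        ,   0.        ,   1.        ]]), 'dist_coeffs': array([-0.03746474,  0.        ,  0.        ,  0.        ,  0.        ]), 'position': array([ 1.38284812, -0.03189704,  0.74633647]), 'rotation': array([0.71181858, 0.73227793, 1.4185142 ])}
```

View pics/top0.png

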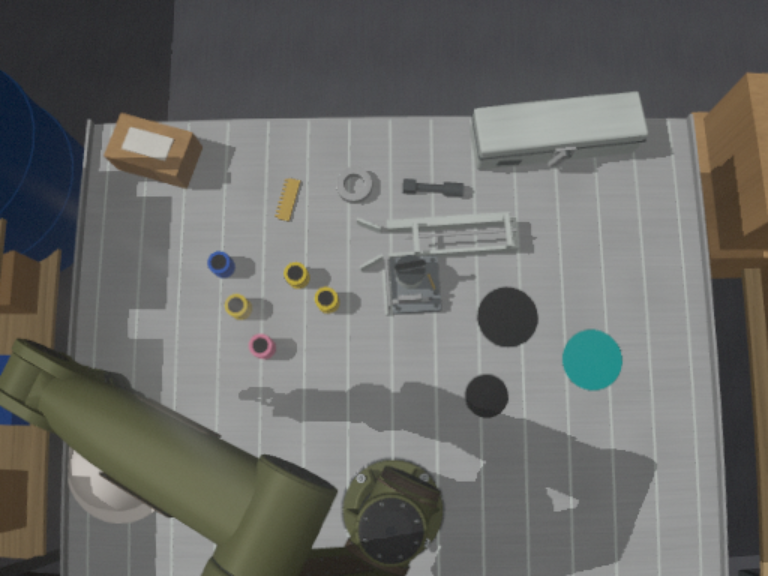

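View pics/scene0.png

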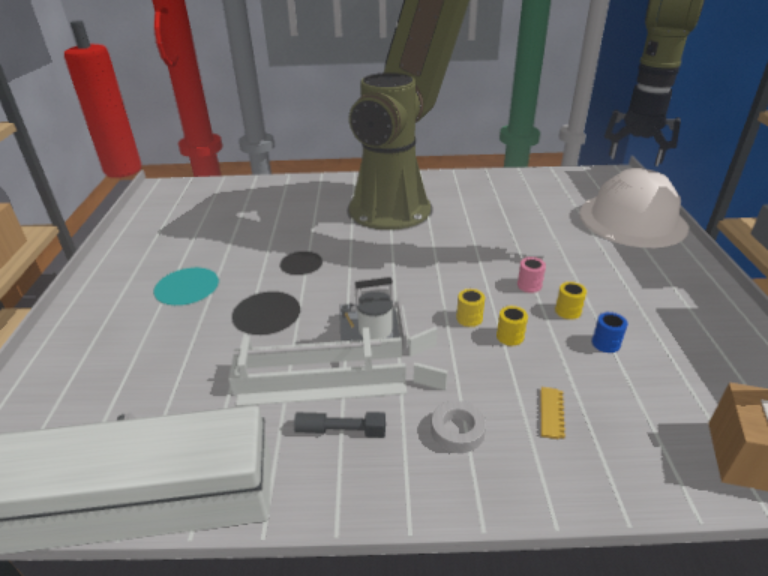

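Top view (1.5× px): yellow caps at (295,274), (326,299) and (236,305). The large black mat is at (507,317), the pot on the deck at (412,275), and the lane runs from (385,240) to (515,235). The scene view also shows exactly 3 yellow caps. The comb, ring and plug lie beyond the lane.

Run:
```python
from h import *
for n in('top','scene'):
    f=np.load(n+'0.npz');p,d=f['p'],f['d'];c=vision.calibration(n);P=cloud(c,d)
    hsv=cv2.cvtColor(p,cv2.COLOR_RGB2HSV)
    g=d>0; print(n,'shelf z',np.median(P[...,2][g&(abs(P[...,0]-.45)<.1)&(abs(P[...,1])<.5)]))
    m=((hsv[...,0]>20)&(hsv[...,0]<34)&(hsv[...,1]>130)).astype(np.uint8)
    k,l,s,ce=cv2.connectedComponentsWithStats(m)
    for i in range(1,k):
        if s[i,4]>25:
            mm=(l==i)&g; q=P[mm]; t=q[q[:,2]>np.percentile(q[:,2],70)]
            print(i,s[i],ce[i].round(1),'top',t.mean(0).round(4),q.mean(0).round(4),'onz60',onz(c,[ce[i]],.06).round(4))
    dk=((p.max(2)<60)&g&(P[...,2]<.02)&(P[...,0]>.2)&(P[...,0]<.7)&(abs(P[...,1])<.5)).astype(np.uint8)
    k,l,s,ce=cv2.connectedComponentsWithStats(dk)
    for i in range(1,k):
        if s[i,4]>150: 
            ct=max(cv2.findContours((l==i).astype(np.uint8),0,1)[0],key=cv2.contourArea)[:,0]
            q=onz(c,ct,.003)[:,:2]; print('dark',s[i],cv2.minEnclosingCircle(q.astype(np.float32)),q.max(0)-q.min(0),(q.max(0)+q.min(0))/2)
    # lane region heights
    for lo,hi in((.038,.052),(.06,.08),(.1,.16)):
        m=g&(P[...,2]>lo)&(P[...,2]<hi)&(P[...,0]>.38)&(P[...,0]<.75)&(P[...,1]<.15)&(P[...,1]>-.35)
        q=P[m]; print(lo,len(q),q.min(0).round(3),q.max(0).round(3))
c=vision.calibration('top');f=np.load('top0.npz');p,d=f['p'],f['d']
P=cloud(c,d)
crop=p[130:230,220:370];save('lane0.png',crop,5.3)
f=np.load('scene0.npz');save('lane1.png',f['p'][170:280,140:310],4.6)
```

```text
top shelf z 0.0011758562876115208
1 [186 121  13  25  94] [192.2 131.9] top [0.7559 0.2572 0.0141] [0.7617 0.2568 0.009 ] onz60 [[0.7454 0.2488 0.06  ]]
4 [189 175  16  17 107] [197.  183.3] top [0.5523 0.2248 0.0654] [0.5528 0.2273 0.0582] onz60 [[0.5524 0.227  0.06  ]]
7 [210 191  15  17 110] [217.3 199.8] top [0.4934 0.1503 0.0643] [0.4921 0.1537 0.0578] onz60 [[0.4917 0.1534 0.06  ]]
dark [ 319  192   39   39 1178] ((0.45589831471443176, -0.28298136591911316), 0.07222102582454681) [0.14110317 0.14126654] [ 0.45563335 -0.28298698]
dark [311 250  28  28 607] ((0.26333728432655334, -0.22575639188289642), 0.050768330693244934) [0.09707901 0.09765245] [ 0.26508629 -0.22693244]
0.038 607 [ 0.467 -0.311  0.038] [0.698 0.149 0.052]
0.06 347 [ 0.469 -0.299  0.06 ] [0.693 0.147 0.08 ]
0.1 202 [ 0.519 -0.079  0.1  ] [ 0.588 -0.01   0.157]
scene shelf z 0.0017530596462332904
1 [370 188  21  25 336] [379.7 201. ] top [0.4871 0.3671 0.0593] [0.4956 0.3644 0.0371] onz60 [[0.5241 0.3517 0.06  ]]
2 [305 193  18  25 318] [313.4 206.1] top [0.5029 0.1541 0.0596] [0.5132 0.1524 0.0391] onz60 [[0.5388 0.147  0.06  ]]
3 [331 204  21  26 369] [340.7 218. ] top [0.5631 0.2271 0.0617] [0.5733 0.2242 0.0395] onz60 [[0.5968 0.2169 0.06  ]]
4 [361 259  15  33 458] [367.7 275.3] top [0.7596 0.2571 0.0103] [0.7655 0.2582 0.0085] onz60 [[0.8093 0.2377 0.06  ]]
dark [ 145  366  246   18 3413] ((1.016190528869629, -0.016153844073414803), 0.24929547309875488) [0.03795431 0.4983025 ] [ 1.02161681 -0.0161099 ]
0.038 1088 [ 0.479 -0.312  0.038] [0.698 0.149 0.052]
0.06 635 [ 0.474 -0.303  0.06 ] [0.696 0.15  0.08 ]
0.1 304 [ 0.527 -0.08   0.1  ] [ 0.595 -0.01   0.153]
```

View pics/lane0.png

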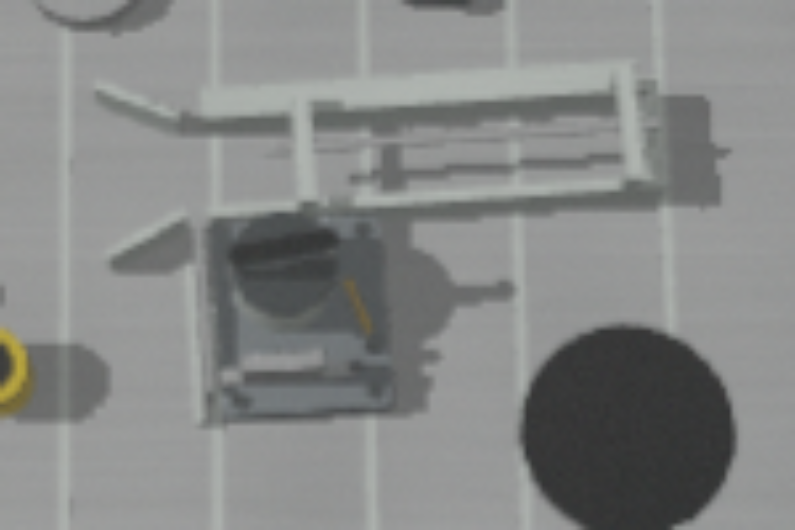

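View pics/lane1.png

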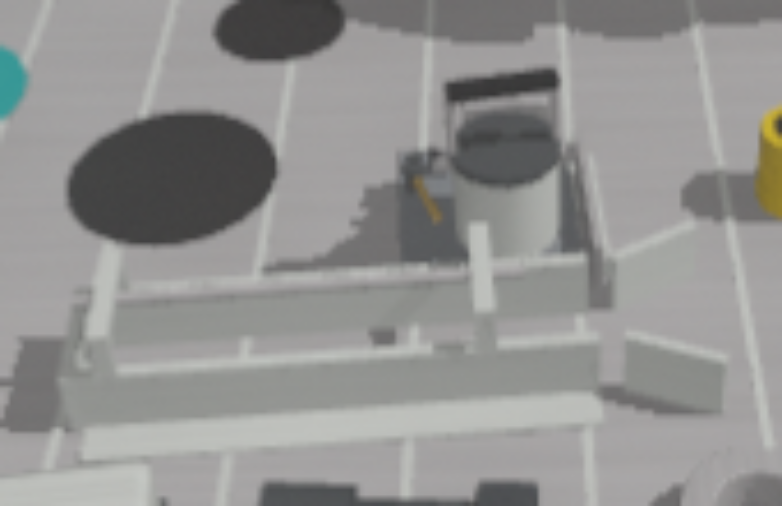

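Crops show the gate (open) on the left of the deck with its paddle at crop (285,360). The catch leaf is orange at (360,305), the pot bail bar at (285,243), and the rails slope slightly. I'll fit the lane pose next.

Run:
```python
from h import *
c=vision.calibration('top')
S=lambda l:[(220+u/5.3,130+v/5.3) for u,v in l]
# near rail bright top line, far rail, gate, end stop, wing ends
print('near',onz(c,S([(210,212),(300,205),(360,197),(625,184),(650,184)]),.045).round(4))
print('far top edge?',onz(c,S([(205,92),(632,62)]),.045).round(4), onz(c,S([(205,92),(632,62)]),.0).round(4))
print('far inner?',onz(c,S([(205,117),(620,90)]),.045).round(4))
print('wings out',onz(c,S([(97,88),(112,265)]),.045).round(4),'wings in',onz(c,S([(182,125),(188,212)]),.045).round(4))
print('gate plate',onz(c,S([(193,255),(205,420)]),.051).round(4))
print('paddle',onz(c,S([(243,362),(325,355)]),.088).round(4))
for n in('top','scene'):
    c=vision.calibration(n)
    f=np.load(n+'0.npz');p,d=f['p'],f['d'];P=cloud(c,d)
    m=(P[...,2]>.037)&(P[...,2]<.053)&(P[...,1]<.07)&(P[...,1]>-.33)&(P[...,0]>.56)&(P[...,0]<.74)
    q=P[m];A=q[:,0]; 
    h=np.histogram(q[:,0]-(-0.06)*(q[:,1]+.15)*0,bins=np.arange(.56,.74,.01));print(n,h[0])
    # bail: dark, z>.13
    m=(P[...,2]>.13)&(P[...,2]<.17)&(P[...,0]>.45)&(P[...,0]<.65)&(P[...,1]<.05)&(P[...,1]>-.15)&(p.max(2)<70)
    q=P[m]; mu=q.mean(0);w=np.linalg.svd(q[:,:2]-mu[:2],full_matrices=False)[2][0]; t=(q[:,:2]-mu[:2])@w
    print('bail',mu.round(4),q[:,2].max(),w,np.degrees(np.arctan2(w[1],w[0])),t.min(),t.max(), 'mid',mu[:2]+w*(t.min()+t.max())/2)
c=vision.calibration('wrist');o=manip.get_obs();T=R.from_rotvec(o['eef_rot']).as_matrix()
print('wristcam in tool',T.T@(np.array(c['position'])-o['ee_pos']),'\n',(T.T@rot(c)).round(3),c['intrinsics'],'\n',T.round(3))
```

```text
near [[ 0.6022  0.0025  0.045 ]
 [ 0.6065 -0.0591  0.045 ]
 [ 0.6117 -0.1003  0.045 ]
 [ 0.6192 -0.2829  0.045 ]
 [ 0.6191 -0.3002  0.045 ]]
far top edge? [[ 0.6875  0.0053  0.045 ]
 [ 0.7065 -0.2915  0.045 ]] [[ 0.7004  0.006   0.    ]
 [ 0.7199 -0.2986  0.    ]]
far inner? [[ 0.6696  0.0054  0.045 ]
 [ 0.6863 -0.2822  0.045 ]]
wings out [[0.6912 0.0799 0.045 ]
 [0.5659 0.0695 0.045 ]] wings in [[0.664  0.0213 0.045 ]
 [0.6024 0.0175 0.045 ]]
gate plate [[0.571  0.0142 0.051 ]
 [0.4577 0.0069 0.051 ]]
paddle [[ 0.4903 -0.019   0.088 ]
 [ 0.4944 -0.0731  0.088 ]]
top [  7  11  16  18  83  96  24   6   7   7   8  95 110  20   0   0   0]
bail [ 0.5543 -0.0438  0.1504] 0.157375432301337 [ 0.16201421 -0.98678843] -80.67617254532786 -0.03401760043595551 0.03457159569782241 mid [ 0.55433479 -0.04406384]
scene [  9  25  69  36 108  79  22   4   9  11  11 184 321 120   0   0   0]
bail [ 0.5599 -0.0445  0.1489] 0.15192223226698942 [-0.16082199  0.98698343] 99.25461089281595 -0.030642622849378284 0.032791556578743504 mid [ 0.5597582  -0.04345037]
wristcam in tool [ 0.06987638  0.00054754 -0.14319196] 
 [[-0.001  0.962  0.274]
 [ 1.     0.001 -0.   ]
 [-0.     0.274 -0.962]] [[275.85510959   0.         254.46894058]
 [  0.         275.85510959 188.93443615]
 [  0.           0.           1.        ]] 
 [[-0.901  0.433 -0.001]
 [ 0.433  0.901 -0.001]
 [ 0.    -0.002 -1.   ]]
```

```bash
cat >> h.py <<'E'
def go(pos,yaw,n='',o=None):
    """offset (cm)/turn (deg) from the present pose to tool-down pose, tool y heading yaw (deg, mod 180 choice left to caller)"""
    o=o or manip.get_obs();T=R.from_rotvec(o['eef_rot']).as_matrix()
    a=np.radians(yaw);y=np.array([np.cos(a),np.sin(a),0]);z=np.array([0,0,-1.]);G=np.c_[np.cross(y,z),y,z]
    print(n,'off',(T.T@(np.array(pos)-o['ee_pos'])*100).round(2),'turn',np.degrees(R.from_matrix(T.T@G).as_rotvec()).round(1))
E
python3 -c "
from h import *
go([.557,-.044,.33],9.3)
c=vision.calibration('top');print(onz(c,[[355/1.5,184/1.5],[405/1.5,187/1.5],[462/1.5,189/1.5]],.028))"
```

```text
off [-52.11 -39.81  -9.89] turn [-0.1  0.  55. ]
[[ 0.78940924  0.08730382  0.028     ]
 [ 0.78006564 -0.03735247  0.028     ]
 [ 0.7736025  -0.17939378  0.028     ]]
```

>>> move_arm([
  {"hand": 100, "offset": [-26, -20, -10], "turn": [0, 0, 28]},
  {"hand": 100, "offset": [-26, -20, -10], "turn": [0, 0, 28]},
  {"hand": 100, "offset": [-26, -20, -10], "turn": [0, 0, 28]},
  {"hand": 100, "offset": [-26, -20, -10], "turn": [0, 0, 28]},
  {"hand": 100, "offset": [-52.1, -39.8, -10], "turn": [0, 0, 55]},
  {"hand": 100, "offset": [-52.1, -39.8, -10], "turn": [0, 0, 55]},
  {"hand": 100, "offset": [-52.1, -39.8, -10], "turn": [0, 0, 55]},
  {"hand": 100, "offset": [-52.1, -39.8, -10], "turn": [0, 0, 55]},
  {"hand": 100, "offset": [-52.1, -39.8, -10], "turn": [0, 0, 55]},
  {"hand": 100, "offset": [-52.1, -39.8, -10], "turn": [0, 0, 55]},
])

```text
time_s: 0.93
ee_pos: [0.4448, 0.175, 0.3058]
eef_rot: [-2.033, -2.395, 0.0]
contact_force: [1.2, 0.5, -0.5]
width: 0.0854
grasp_force: 0.0
```

```bash
python3 -c "
from h import *
go([.557,-.044,.33],9.3)"
```

```text
off [-23.43   7.52  -2.43] turn [-0.  0.  0.]
```

>>> move_arm([
  {"hand": 100, "offset": [-23.4, 7.5, -2.4], "turn": [0, 0, 0]},
  {"hand": 100, "offset": [-23.4, 7.5, -2.4], "turn": [0, 0, 0]},
  {"hand": 100, "offset": [-23.4, 7.5, -2.4], "turn": [0, 0, 0]},
  {"hand": 100, "offset": [-23.4, 7.5, -2.4], "turn": [0, 0, 0]},
  {"hand": 100, "offset": [-23.4, 7.5, -2.4], "turn": [0, 0, 0]},
  {"hand": 100, "offset": [-23.4, 7.5, -2.4], "turn": [0, 0, 0]},
  {"hand": 100, "offset": [-23.4, 7.5, -2.4], "turn": [0, 0, 0]},
  {"hand": 100, "offset": [-23.4, 7.5, -2.4], "turn": [0, 0, 0]},
  {"hand": 100, "offset": [-23.4, 7.5, -2.4], "turn": [0, 0, 0]},
  {"hand": 100, "offset": [-23.4, 7.5, -2.4], "turn": [0, 0, 0]},
])

```text
time_s: 1.77
ee_pos: [0.5559, -0.0407, 0.3294]
eef_rot: [-2.031, -2.395, 0.0]
contact_force: [-0.6, 0.9, -0.1]
width: 0.0854
grasp_force: 0.0
```

Run:
```python
from h import *
c,p,d=grab('wrist');save('w1.png',p);np.savez('w1.npz',p=p,d=d,pos=c['position'],r=c['rotation'])
P=cloud(c,d);g=d>0
m=g&(P[...,2]>.125)&(P[...,2]<.17)&(p.max(2)<80)&(abs(P[...,0]-.557)<.05)&(abs(P[...,1]+.044)<.06)
q=P[m];mu=q.mean(0);w=np.linalg.svd(q[:,:2]-mu[:2],full_matrices=False)[2][0];t=(q[:,:2]-mu[:2])@w
print(len(q),'bail',mu,q[:,2].max(),np.percentile(q[:,2],[5,50,95]),np.degrees(np.arctan2(w[1],w[0])),np.ptp(t),'mid',mu[:2]+w*(t.min()+t.max())/2, 'width',np.ptp((q[:,:2]-mu[:2])@[-w[1],w[0]]))
print(manip.get_obs()['ee_pos'])
```

```text
554 bail [ 0.55547063 -0.04278288  0.15084259] 0.1535081543854005 [0.14886135 0.15100085 0.1524206 ] -79.25117835542525 0.06846531577338684 mid [ 0.55563519 -0.04364972] width 0.011942617486090944
[ 0.55595248 -0.04045755  0.32954468]
```

View pics/w1.png

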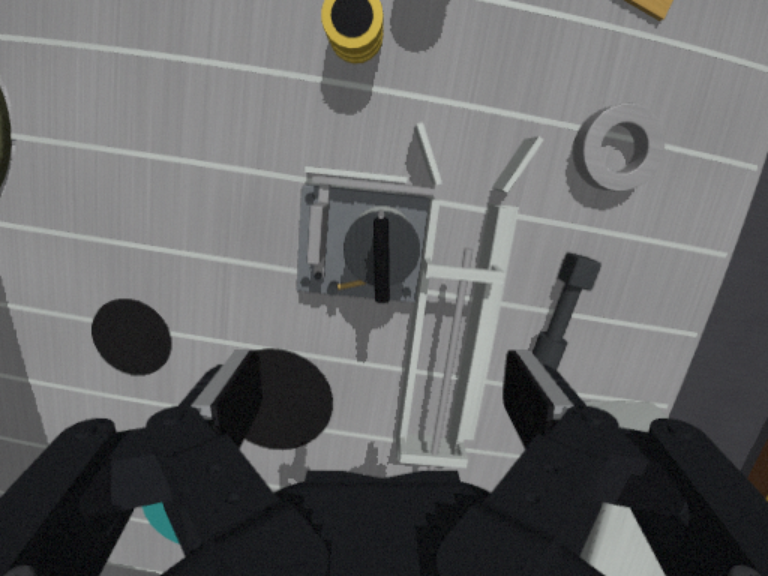

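Wrist view: the bail bar runs vertically at about (381,258), deck and gate to its left, lane rails at x≈405–510, mouth wings at the top. The bail is at (0.5556, -0.0437), top at 0.151, as expected.

Run:
```python
from h import *
go([.5556,-.0437,.127],9.8+.9)
f=np.load('w1.npz');c=vision.calibration('wrist');c=dict(c,position=f['pos'],rotation=f['r'])
S=lambda l:np.array(l)/1.5
pr=lambda n,l,z:print(n,onz(c,S(l),z).round(4).tolist())
pr('near rail in',[(437,205),(412,450)],.045);pr('near out',[(428,205),(402,450)],.045)
pr('far in',[(496,207),(461,450)],.045);pr('far out?',[(518,207)],.045)
pr('gate',[(306,168),(405,180),(435,186)],.051)
pr('wing tips',[(419,124),(541,138)],.045);pr('wing in',[(438,183),(497,190)],.045)
pr('paddle top',[(310,265),(326,190),(313,190),(322,265)],.088)
pr('mat',[(277,350),(282,449),(333,400)],.003)
P=cloud(c,f['d']);m=(abs(P[...,2]-.045)<.005)&(P[...,0]>.585)&(P[...,0]<.72)&(P[...,1]<-.01)&(P[...,1]>-.28)
q=P[m]
for y in np.arange(-.27,0,.03):
    s=np.sort(q[abs(q[:,1]-y)<.008][:,0]);
    if len(s)>4:
        k=np.where(np.diff(s)>.02)[0];print(round(y,3),[(a.min().round(4),a.max().round(4)) for a in np.split(s,k+1)])
```

```text
off [-0.32 -0.08 20.25] turn [-0.  -0.  -1.3]
near rail in [[0.6062, -0.0001, 0.045], [0.6352, -0.2955, 0.045]]
near out [[0.5971, -0.0016, 0.045], [0.6231, -0.2974, 0.045]]
far in [[0.6665, 0.0081, 0.045], [0.6949, -0.2861, 0.045]]
far out? [[0.6891, 0.012, 0.045]]
gate [[0.4706, 0.015, 0.051], [0.5691, 0.0193, 0.051], [0.5997, 0.0184, 0.051]]
wing tips [[0.5736, 0.0742, 0.045], [0.6955, 0.0823, 0.045]]
wing in [[0.6029, 0.0217, 0.045], [0.6636, 0.025, 0.045]]
paddle top [[0.4914, -0.0726, 0.088], [0.4975, -0.0003, 0.088], [0.4857, -0.0022, 0.088], [0.5027, -0.0707, 0.088]]
mat [[0.4512, -0.2096, 0.003], [0.4704, -0.3555, 0.003], [0.5292, -0.2681, 0.003]]
-0.27 [(np.float64(0.6156), np.float64(0.6242)), (np.float64(0.6848), np.float64(0.6934))]
-0.24 [(np.float64(0.6136), np.float64(0.6221)), (np.float64(0.683), np.float64(0.6918))]
-0.21 [(np.float64(0.612), np.float64(0.6207)), (np.float64(0.6825), np.float64(0.6905))]
-0.18 [(np.float64(0.6102), np.float64(0.6188)), (np.float64(0.6804), np.float64(0.6895))]
-0.15 [(np.float64(0.6085), np.float64(0.6167)), (np.float64(0.6785), np.float64(0.6876))]
-0.12 [(np.float64(0.6064), np.float64(0.6149)), (np.float64(0.6769), np.float64(0.6858))]
-0.09 [(np.float64(0.6046), np.float64(0.6135)), (np.float64(0.6748), np.float64(0.6841))]
-0.06 [(np.float64(0.603), np.float64(0.6102)), (np.float64(0.6733), np.float64(0.6754))]
-0.03 [(np.float64(0.6013), np.float64(0.6098)), (np.float64(0.6717), np.float64(0.6808))]
```

>>> move_arm([
  {"hand": 100, "offset": [-0.3, -0.1, 12], "turn": [0, 0, -1]},
  {"hand": 100, "offset": [-0.3, -0.1, 12], "turn": [0, 0, -1]},
  {"hand": 100, "offset": [-0.3, -0.1, 12], "turn": [0, 0, -1]},
  {"hand": 100, "offset": [-0.3, -0.1, 16], "turn": [0, 0, -1]},
  {"hand": 100, "offset": [-0.3, -0.1, 19], "turn": [0, 0, -1]},
  {"hand": 100, "offset": [-0.3, -0.1, 20.2], "turn": [0, 0, -1]},
  {"hand": 100, "offset": [-0.3, -0.1, 20.2], "turn": [0, 0, -1]},
  {"hand": 100, "offset": [-0.3, -0.1, 20.2], "turn": [0, 0, -1]},
  {"hand": 100, "offset": [-0.3, -0.1, 20.2], "turn": [0, 0, -1]},
])

```text
time_s: 2.57
ee_pos: [0.557, -0.0442, 0.1293]
eef_rot: [2.009, 2.413, 0.002]
contact_force: [0.5, -0.9, 0.6]
width: 0.0851
grasp_force: 0.0
```

>>> move_arm([
  {"hand": 0, "offset": [0, 0, 0], "turn": [0, 0, 0]},
  {"hand": 0, "offset": [0, 0, 0], "turn": [0, 0, 0]},
  {"hand": 0, "offset": [0, 0, 0], "turn": [0, 0, 0]},
  {"hand": 0, "offset": [0, 0, 0], "turn": [0, 0, 0]},
  {"hand": 0, "offset": [0, 0, 0], "turn": [0, 0, 0]},
  {"hand": 0, "offset": [0, 0, 0], "turn": [0, 0, 0]},
  {"hand": 0, "offset": [0, 0, 0], "turn": [0, 0, 0]},
  {"hand": 0, "offset": [0, 0, 0], "turn": [0, 0, 0]},
  {"hand": 0, "offset": [0, 0, 0], "turn": [0, 0, 0]},
  {"hand": 0, "offset": [0, 0, 0], "turn": [0, 0, 0]},
], newtons=60)

```text
time_s: 3.4
ee_pos: [0.556, -0.045, 0.1279]
eef_rot: [2.012, 2.412, -0.0]
contact_force: [-2.6, 0.0, 5.0]
width: 0.0109
grasp_force: 59.4
```

>>> move_arm([
  {"hand": 0, "offset": [0, 0, -1], "turn": [0, 0, 0]},
  {"hand": 0, "offset": [0, 0, -3], "turn": [0, 0, 0]},
  {"hand": 0, "offset": [0, 0, -5], "turn": [0, 0, 0]},
  {"hand": 0, "offset": [0, 0, -7], "turn": [0, 0, 0]},
  {"hand": 0, "offset": [0, 0, -8.5], "turn": [0, 0, 0]},
  {"hand": 0, "offset": [0, 0, -9], "turn": [0, 0, 0]},
  {"hand": 0, "offset": [0, 0, -9], "turn": [0, 0, 0]},
  {"hand": 0, "offset": [0, 0, -9], "turn": [0, 0, 0]},
])

```text
time_s: 4.07
ee_pos: [0.5557, -0.0447, 0.2168]
eef_rot: [-2.012, -2.412, 0.001]
contact_force: [0.0, -0.0, -4.1]
width: 0.0112
grasp_force: 59.1
```

Run:
```python
from h import *
go([.455,-.283,.2],10)
c,p,d=grab('scene');save('s1.png',p[150:280,130:340],3.5)
```

```text
off [-21.63 -14.18   1.69] turn [-0.1 -0.   0.3]
```

View pics/s1.png

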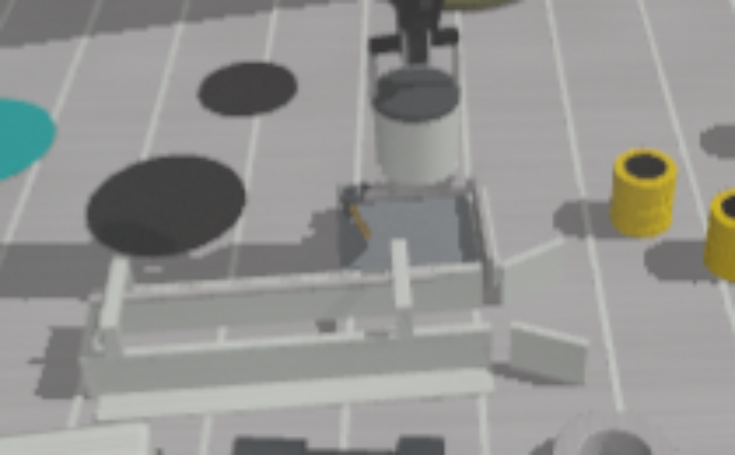

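The pot hangs upright above the deck at about (415,130). Carrying it to the mat.

>>> move_arm([
  {"hand": 0, "offset": [-0.7, -0.5, 0], "turn": [0, 0, 0]},
  {"hand": 0, "offset": [-2.2, -1.4, 0], "turn": [0, 0, 0]},
  {"hand": 0, "offset": [-4.4, -2.9, 0], "turn": [0, 0, 0]},
  {"hand": 0, "offset": [-7, -4.6, 0], "turn": [0, 0, 0]},
  {"hand": 0, "offset": [-9.6, -6.3, 0], "turn": [0, 0, 0]},
  {"hand": 0, "offset": [-12.2, -8, 0], "turn": [0, 0, 0]},
  {"hand": 0, "offset": [-14.8, -9.7, 0], "turn": [0, 0, 0]},
  {"hand": 0, "offset": [-17.2, -11.3, 0], "turn": [0, 0, 0]},
  {"hand": 0, "offset": [-19.2, -12.6, 0], "turn": [0, 0, 0]},
  {"hand": 0, "offset": [-20.6, -13.5, 0], "turn": [0, 0, 0]},
])

```text
time_s: 4.95
ee_pos: [0.458, -0.2739, 0.2165]
eef_rot: [-2.014, -2.409, 0.002]
contact_force: [0.1, 0.3, -4.9]
width: 0.0105
grasp_force: 59.1
```

>>> move_arm([
  {"hand": 0, "offset": [-0.7, -0.5, 0.5], "turn": [0, 0, 0]},
  {"hand": 0, "offset": [-1, -0.7, 2], "turn": [0, 0, 0]},
  {"hand": 0, "offset": [-1, -0.7, 4], "turn": [0, 0, 0]},
  {"hand": 0, "offset": [-1, -0.7, 6], "turn": [0, 0, 0]},
  {"hand": 0, "offset": [-1, -0.7, 8], "turn": [0, 0, 0]},
  {"hand": 0, "offset": [-1, -0.7, 9], "turn": [0, 0, 0]},
  {"hand": 0, "offset": [-1, -0.7, 9.5], "turn": [0, 0, 0]},
  {"hand": 0, "offset": [-1, -0.7, 9.5], "turn": [0, 0, 0]},
  {"hand": 0, "offset": [-1, -0.7, 9.5], "turn": [0, 0, 0]},
])

```text
time_s: 5.7
ee_pos: [0.4555, -0.2828, 0.1231]
eef_rot: [2.012, 2.413, 0.0]
contact_force: [0.7, 0.2, -4.0]
width: 0.0111
grasp_force: 59.1
```

Run:
```python
from h import *
go([.455,-.283,.101],10)
c,p,d=grab('scene');P=cloud(c,d)
m=(d>0)&(P[...,0]>.38)&(P[...,0]<.56)&(P[...,1]>-.36)&(P[...,1]<-.2)&(P[...,2]>.03)&(P[...,2]<.08)
print(manip.get_obs()['ee_pos'],P[m].mean(0),P[m].min(0),P[m].max(0))
c=vision.calibration('wrist')
m=(d>0)&(p.max(2)<60)&(P[...,2]<.012)&(P[...,0]>.36)&(P[...,0]<.56)&(P[...,1]>-.38)&(P[...,1]<-.2)
print('mat scene y range',P[m].min(0),P[m].max(0))
```

```text
off [-0.01 -0.05  2.21] turn [0.  0.  0.4]
[ 0.45590041 -0.28313749  0.12358849] [ 0.48099833 -0.27597856  0.05539109] [ 0.44745966 -0.31660027  0.0301503 ] [ 0.49164013 -0.24874141  0.07990975]
mat scene y range [ 0.45453074 -0.33873643  0.00462048] [ 0.47381458 -0.31582658  0.00877313]
```

>>> move_arm([
  {"hand": 0, "offset": [0, 0, 0.6], "turn": [0, 0, 0]},
  {"hand": 0, "offset": [0, 0, 1.2], "turn": [0, 0, 0]},
  {"hand": 0, "offset": [0, 0, 1.7], "turn": [0, 0, 0]},
  {"hand": 0, "offset": [0, 0, 2.0], "turn": [0, 0, 0]},
  {"hand": 0, "offset": [0, 0, 2.2], "turn": [0, 0, 0]},
  {"hand": 0, "offset": [0, 0, 2.2], "turn": [0, 0, 0]},
  {"hand": 0, "offset": [0, 0, 2.2], "turn": [0, 0, 0]},
])

```text
time_s: 6.33
ee_pos: [0.4551, -0.2828, 0.1011]
eef_rot: [2.012, 2.413, -0.0]
contact_force: [-2.1, 1.3, 2.9]
width: 0.0107
grasp_force: 59.9
```

>>> move_arm([
  {"hand": 100, "offset": [0, 0, 0], "turn": [0, 0, 0]},
  {"hand": 100, "offset": [0, 0, 0], "turn": [0, 0, 0]},
  {"hand": 100, "offset": [0, 0, 0], "turn": [0, 0, 0]},
  {"hand": 100, "offset": [0, 0, 0], "turn": [0, 0, 0]},
  {"hand": 100, "offset": [0, 0, 0], "turn": [0, 0, 0]},
  {"hand": 100, "offset": [0, 0, -2], "turn": [0, 0, 0]},
  {"hand": 100, "offset": [0, 0, -6], "turn": [0, 0, 0]},
  {"hand": 100, "offset": [0, 0, -10], "turn": [0, 0, 0]},
  {"hand": 100, "offset": [0, 0, -14], "turn": [0, 0, 0]},
  {"hand": 100, "offset": [0, 0, -16], "turn": [0, 0, 0]},
])

```text
time_s: 7.17
ee_pos: [0.4567, -0.2837, 0.2658]
eef_rot: [2.008, 2.408, 0.001]
contact_force: [1.6, -0.2, 0.9]
width: 0.0854
grasp_force: 0.0
```

Run:
```python
from h import *
# cap tops by fitted circle of the yellow rim, top view at z=.06
for n in('top','scene'):
    c,p,d=grab(n);hsv=cv2.cvtColor(p,cv2.COLOR_RGB2HSV);P=cloud(c,d)
    m=((hsv[...,0]>20)&(hsv[...,0]<34)&(hsv[...,1]>110)&(P[...,2]>.045)&(d>0)).astype(np.uint8)
    k,l,s,ce=cv2.connectedComponentsWithStats(m)
    for i in range(1,k):
        if s[i,4]>20:
            q=P[l==i];print(n,s[i,4],((q.min(0)+q.max(0))/2).round(4),np.ptp(q,axis=0).round(3))
    m=(d>0)&(P[...,2]>.11)&(P[...,2]<.14)&(abs(P[...,0]-.455)<.05)&(abs(P[...,1]+.283)<.05)&(p.max(2)<80)
    if m.sum():print('bail',P[m].mean(0))
go([.52,.15,.30],87)
```

```text
top 116 [0.5565 0.2292 0.0615] [0.055 0.057 0.028]
top 111 [0.4944 0.155  0.0589] [0.053 0.051 0.025]
top 78 [0.4813 0.3705 0.0599] [0.055 0.052 0.019]
scene 151 [0.4839 0.3701 0.0543] [0.055 0.053 0.018]
scene 155 [0.4988 0.1551 0.0539] [0.057 0.052 0.017]
scene 178 [0.5608 0.2285 0.0554] [0.052 0.054 0.021]
bail [ 0.45833882 -0.28215667  0.12183345]
 off [41.58 13.96 -3.6 ] turn [  0.1   0.5 -76.7]
```

```bash
python3 -c "
from h import *
print(manip.get_obs()['joint_positions'].round(3))
go([.497,.155,.2],93.3)"
```

```text
[-0.556  0.179 -0.143  1.241 -0.     0.834]
 off [42.54 11.73  6.38] turn [  0.1   0.5 -83. ]
```

>>> move_arm([
  {"hand": 100, "offset": [21, 6, 0], "turn": [0, 0, -42]},
  {"hand": 100, "offset": [21, 6, 0], "turn": [0, 0, -42]},
  {"hand": 100, "offset": [21, 6, 0], "turn": [0, 0, -42]},
  {"hand": 100, "offset": [21, 6, 0], "turn": [0, 0, -42]},
  {"hand": 100, "offset": [42.5, 11.7, 6], "turn": [0, 0, -83]},
  {"hand": 100, "offset": [42.5, 11.7, 6], "turn": [0, 0, -83]},
  {"hand": 100, "offset": [42.5, 11.7, 6], "turn": [0, 0, -83]},
  {"hand": 100, "offset": [42.5, 11.7, 6], "turn": [0, 0, -83]},
  {"hand": 100, "offset": [42.5, 11.7, 6], "turn": [0, 0, -83]},
  {"hand": 100, "offset": [42.5, 11.7, 6], "turn": [0, 0, -83]},
])

```text
time_s: 8.1
ee_pos: [0.4906, 0.1283, 0.2057]
eef_rot: [-0.21, -3.133, 0.001]
contact_force: [1.5, 0.6, 0.0]
width: 0.0858
grasp_force: 0.0
```

```bash
python3 -c "
from h import *
go([.497,.155,.2],93.3)"
```

```text
off [-0.28  2.73  0.56] turn [ -0.   -0.1 -11. ]
```

>>> move_arm([
  {"hand": 100, "offset": [-0.3, 2.7, 0.5], "turn": [0, 0, -11]},
  {"hand": 100, "offset": [-0.3, 2.7, 0.5], "turn": [0, 0, -11]},
  {"hand": 100, "offset": [-0.3, 2.7, 0.5], "turn": [0, 0, -11]},
  {"hand": 100, "offset": [-0.3, 2.7, 0.5], "turn": [0, 0, -11]},
])

```text
time_s: 8.43
ee_pos: [0.4975, 0.1527, 0.2011]
eef_rot: [0.079, -3.139, 0.001]
contact_force: [0.7, -1.1, -0.4]
width: 0.0854
grasp_force: 0.0
```

```bash
cat >> h.py <<'E'
def caps(n='wrist',name=None):
    c,p,d=grab(n);hsv=cv2.cvtColor(p,cv2.COLOR_RGB2HSV);P=cloud(c,d)
    if name: save(name,p)
    m=((hsv[...,0]>20)&(hsv[...,0]<34)&(hsv[...,1]>110)&(P[...,2]>.053)&(P[...,2]<.068)&(d>0)).astype(np.uint8)
    k,l,s,ce=cv2.connectedComponentsWithStats(m)
    for i in range(1,k):
        if s[i,4]>15:
            q=P[l==i];e=cv2.minEnclosingCircle(q[:,:2].astype(np.float32));print(n,s[i,4],'box mid',((q.min(0)+q.max(0))/2).round(4),'circ',np.round(e[0],4),round(e[1],4),'lane',lane(e[0]).round(4))
O=np.array([.6382,.016]);U=np.array([.057,-.9984]);V=np.array([.9984,.057])
def lane(p): p=np.array(p[:2])-O; return np.array([p@U,p@V])
def W(x,y=0): return O+x*U+y*V
E
python3 -c "
from h import *
caps('wrist','w2.png');caps('top')
go([.497,.155,.02],93.3)"
```

```text
wrist 1179 box mid [0.4813 0.3693 0.058 ] circ [0.4815 0.3698] 0.0289 lane [-0.3622 -0.1363]
wrist 1203 box mid [0.4949 0.1554 0.058 ] circ [0.4952 0.155 ] 0.0279 lane [-0.147  -0.1349]
wrist 1010 box mid [0.557  0.2282 0.0578] circ [0.5571 0.2285] 0.0286 lane [-0.2167 -0.0689]
top 87 box mid [0.4805 0.3694 0.0598] circ [0.4798 0.3709] 0.0288 lane [-0.3633 -0.1379]
 off [ 0.06  0.32 18.18] turn [-0.  -0.  -0.5]
```

View pics/w2.png

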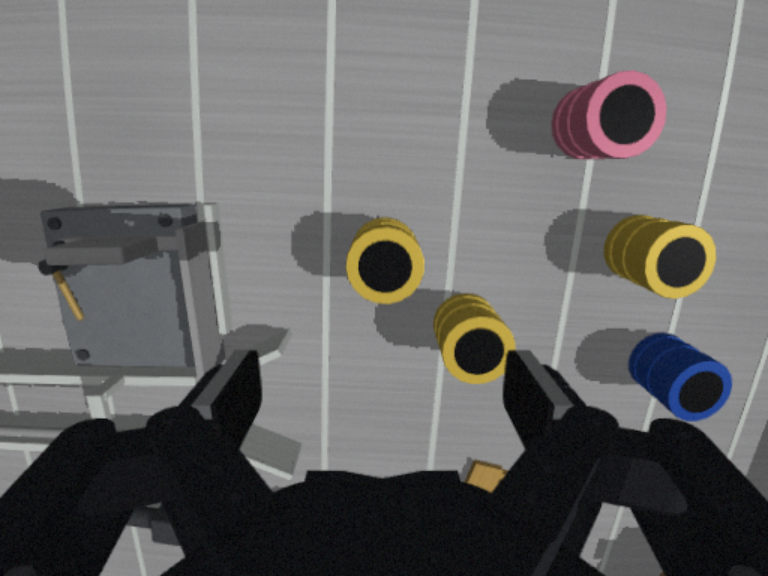

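Wrist view: cap A at (385,262), cap B at (478,345), cap C at (675,255). Pink and blue decoys are at (625,112) and (695,385). Descending on A.

>>> move_arm([
  {"hand": 100, "offset": [0.25, 0.25, 4], "turn": [0, 0, 0]},
  {"hand": 100, "offset": [0.25, 0.25, 8], "turn": [0, 0, 0]},
  {"hand": 100, "offset": [0.25, 0.25, 12], "turn": [0, 0, 0]},
  {"hand": 100, "offset": [0.25, 0.25, 15], "turn": [0, 0, 0]},
  {"hand": 100, "offset": [0.25, 0.25, 17.5], "turn": [0, 0, 0]},
  {"hand": 100, "offset": [0.25, 0.25, 18], "turn": [0, 0, 0]},
  {"hand": 100, "offset": [0.25, 0.25, 18], "turn": [0, 0, 0]},
  {"hand": 0, "offset": [0.25, 0.25, 18], "turn": [0, 0, 0]},
  {"hand": 0, "offset": [0.25, 0.25, 18], "turn": [0, 0, 0]},
  {"hand": 0, "offset": [0.25, 0.25, 18], "turn": [0, 0, 0]},
], newtons=25)

```text
time_s: 9.37
ee_pos: [0.4976, 0.1554, 0.0244]
eef_rot: [-0.08, 3.137, 0.001]
contact_force: [-1.6, -1.4, 3.0]
width: 0.0553
grasp_force: 25.8
```

>>> move_arm([
  {"hand": 0, "offset": [0, 0, 0], "turn": [0, 0, 0]},
  {"hand": 0, "offset": [0, 0, 0], "turn": [0, 0, 0]},
  {"hand": 0, "offset": [0, 0, 0], "turn": [0, 0, 0]},
  {"hand": 0, "offset": [0, 0, 0], "turn": [0, 0, 0]},
])

```text
time_s: 9.7
ee_pos: [0.4975, 0.1553, 0.0244]
eef_rot: [-0.08, 3.137, 0.0]
contact_force: [-0.1, -1.2, 6.8]
width: 0.055
grasp_force: 26.2
```

```bash
python3 -c "
from h import *
go([*W(-.11),.022],93.3);go([*W(-.04),.022],93.3)"
```

```text
off [-13.27  -3.63   0.29] turn [ 0.   0.2 -0.4]
 off [-13.31 -10.63   0.29] turn [ 0.   0.2 -0.4]
```

>>> move_arm([
  {"hand": 0, "offset": [0, 0, -0.4], "turn": [0, 0, 0]},
  {"hand": 0, "offset": [-1.5, -0.6, -0.4], "turn": [0, 0, 0]},
  {"hand": 0, "offset": [-4, -1.5, -0.4], "turn": [0, 0, 0]},
  {"hand": 0, "offset": [-6.5, -2.2, -0.4], "turn": [0, 0, 0]},
  {"hand": 0, "offset": [-9, -2.8, -0.4], "turn": [0, 0, 0]},
  {"hand": 0, "offset": [-11.5, -3.4, -0.4], "turn": [0, 0, 0]},
  {"hand": 0, "offset": [-13.3, -3.6, -0.4], "turn": [0, 0, 0]},
  {"hand": 0, "offset": [-13.3, -3.6, -0.2], "turn": [0, 0, 0]},
  {"hand": 0, "offset": [-13.3, -3.6, 0], "turn": [0, 0, 0]},
  {"hand": 0, "offset": [-13.3, -3.6, 0], "turn": [0, 0, 0]},
])

```text
time_s: 10.53
ee_pos: [0.633, 0.126, 0.0244]
eef_rot: [-0.081, 3.135, -0.001]
contact_force: [4.7, -0.2, 6.5]
width: 0.055
grasp_force: 27.7
```

```bash
python3 -c "
from h import *
go([*W(-.04),.024],93.3);o=manip.get_obs();print(lane(o['ee_pos']),o['contact_force'])
caps('scene','s3.png')"
```

```text
off [ 0.07 -7.02  0.05] turn [-0.   0.3 -0.3]
[-0.11015372  0.00106346] [ 4.68540304 -0.21249299  6.52604563]
scene 116 box mid [0.4843 0.3691 0.0588] circ [0.484  0.3691] 0.0287 lane [-0.3613 -0.1339]
scene 95 box mid [0.5601 0.2336 0.0597] circ [0.5602 0.2288] 0.0271 lane [-0.2169 -0.0658]
scene 155 box mid [0.6332 0.1271 0.0593] circ [0.6328 0.1269] 0.0285 lane [-0.111   0.0009]
```

View pics/s3.png

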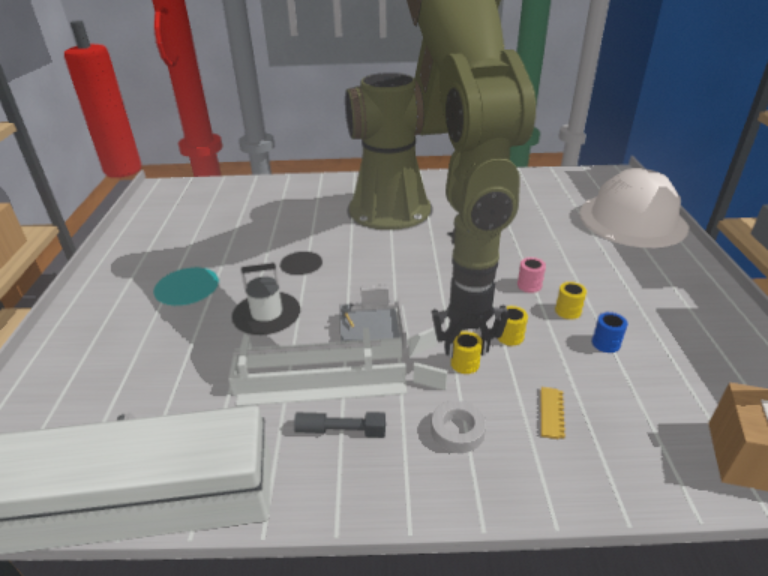

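Top grip holds cap A at about (466,352), directly in front of the mouth, and the pot stands on the mat at (264,300). Sliding in.

>>> move_arm([
  {"hand": 0, "offset": [0.1, -1, 0], "turn": [0, 0, 0]},
  {"hand": 0, "offset": [0.1, -2.5, 0], "turn": [0, 0, 0]},
  {"hand": 0, "offset": [0.1, -4, 0], "turn": [0, 0, 0]},
  {"hand": 0, "offset": [0.1, -5.5, 0], "turn": [0, 0, 0]},
  {"hand": 0, "offset": [0.1, -6.7, 0], "turn": [0, 0, 0]},
  {"hand": 0, "offset": [0.1, -7, 0], "turn": [0, 0, 0]},
  {"hand": 0, "offset": [0.1, -7, 0], "turn": [0, 0, 0]},
  {"hand": 100, "offset": [0.1, -7, 0], "turn": [0, 0, 0]},
  {"hand": 100, "offset": [0.1, -7, 0], "turn": [0, 0, 0]},
  {"hand": 100, "offset": [0.1, -7, 0], "turn": [0, 0, 0]},
])

```text
time_s: 11.42
ee_pos: [0.632, 0.0562, 0.0222]
eef_rot: [0.082, -3.14, 0.0]
contact_force: [-0.7, -0.6, 0.2]
width: 0.0852
grasp_force: 0.0
```

>>> move_arm([
  {"hand": 100, "offset": [0, 0, 0], "turn": [0, 0, 0]},
  {"hand": 100, "offset": [0, 0, 0], "turn": [0, 0, 0]},
  {"hand": 100, "offset": [0, 0, -2], "turn": [0, 0, 0]},
  {"hand": 100, "offset": [0, 0, -5], "turn": [0, 0, 0]},
  {"hand": 100, "offset": [0, 0, -8], "turn": [0, 0, 0]},
  {"hand": 100, "offset": [0, 0, -8.5], "turn": [0, 0, 0]},
  {"hand": 100, "offset": [0, 0, -8.5], "turn": [0, 0, 0]},
])

```text
time_s: 12.0
ee_pos: [0.635, 0.0563, 0.11]
eef_rot: [-0.081, 3.136, 0.0]
contact_force: [-0.2, -0.3, -0.5]
width: 0.0856
grasp_force: 0.0
```

```bash
python3 -c "
from h import *
o=manip.get_obs();print(lane(o['ee_pos']),o['ee_pos'],o['contact_force'])
caps('scene');caps('wrist')
go([*W(-.1),.11],93.3);go([*W(-.005),.022],93.3)"
```

```text
[-0.04045561 -0.00086425] [0.63503133 0.05633954 0.10997941] [-0.20837095 -0.32595377 -0.52898973]
scene 114 box mid [0.4831 0.3687 0.0582] circ [0.4829 0.3694] 0.0288 lane [-0.3617 -0.1349]
scene 139 box mid [0.5601 0.2282 0.0589] circ [0.56   0.2275] 0.0283 lane [-0.2157 -0.066 ]
scene 159 box mid [0.633  0.0576 0.0592] circ [0.633  0.0587] 0.0298 lane [-0.0429 -0.0027]
wrist 1980 box mid [0.5579 0.2221 0.058 ] circ [0.5585 0.2275] 0.0282 lane [-0.2157 -0.0675]
wrist 2410 box mid [0.6314 0.0575 0.0579] circ [0.6315 0.0576] 0.0282 lane [-0.0419 -0.0043]
 off [-0.3   5.97 -0.34] turn [-0.  -0.  -0.3]
 off [-0.36 -3.53  8.46] turn [-0.  -0.  -0.3]
```

>>> move_arm([
  {"hand": 0, "offset": [-0.1, 3, 0], "turn": [0, 0, 0]},
  {"hand": 0, "offset": [-0.1, 6, 0], "turn": [0, 0, 0]},
  {"hand": 0, "offset": [-0.1, 6, 0], "turn": [0, 0, 0]},
  {"hand": 0, "offset": [-0.1, 6, 0], "turn": [0, 0, 0]},
  {"hand": 0, "offset": [-0.1, 6, 0], "turn": [0, 0, 0]},
  {"hand": 0, "offset": [-0.1, 6, 3], "turn": [0, 0, 0]},
  {"hand": 0, "offset": [-0.1, 6, 6], "turn": [0, 0, 0]},
  {"hand": 0, "offset": [-0.1, 6, 8.5], "turn": [0, 0, 0]},
  {"hand": 0, "offset": [-0.1, 6, 8.7], "turn": [0, 0, 0]},
  {"hand": 0, "offset": [-0.1, 6, 8.7], "turn": [0, 0, 0]},
])

```text
time_s: 12.93
ee_pos: [0.6287, 0.1147, 0.0182]
eef_rot: [0.079, -3.136, 0.001]
contact_force: [-0.5, 0.7, 0.6]
width: -0.0002
grasp_force: 0.0
```

>>> move_arm([
  {"hand": 0, "offset": [0, -1, 0], "turn": [0, 0, 0]},
  {"hand": 0, "offset": [0, -2, 0], "turn": [0, 0, 0]},
  {"hand": 0, "offset": [0, -3, 0], "turn": [0, 0, 0]},
  {"hand": 0, "offset": [0, -4, 0], "turn": [0, 0, 0]},
  {"hand": 0, "offset": [0, -5, 0], "turn": [0, 0, 0]},
  {"hand": 0, "offset": [0, -6, 0], "turn": [0, 0, 0]},
])

```text
time_s: 13.43
ee_pos: [0.6354, 0.0554, 0.0217]
eef_rot: [-0.081, 3.138, 0.002]
contact_force: [0.6, 3.4, 3.8]
width: 0.0001
grasp_force: 2.6
```

```bash
python3 -c "
from h import *
o=manip.get_obs();print(lane(o['ee_pos']),o['ee_pos'],o['contact_force'])
caps('scene')
go([*W(-.005),.022],93.3)"
```

```text
[-0.03945593 -0.00060098] [0.63535114 0.05535651 0.02170459] [0.62744337 3.38227828 3.76721285]
scene 117 box mid [0.4814 0.3701 0.0584] circ [0.4818 0.3688] 0.0291 lane [-0.3612 -0.136 ]
scene 137 box mid [0.5608 0.2279 0.0596] circ [0.5614 0.2276] 0.0283 lane [-0.2156 -0.0646]
scene 120 box mid [0.6376 0.0125 0.0587] circ [0.6369 0.0125] 0.0273 lane [ 0.0034 -0.0015]
 off [-0.03 -3.32 -0.02] turn [ 0.   0.2 -0.4]
```

>>> move_arm([
  {"hand": 0, "offset": [0, -1, 0], "turn": [0, 0, 0]},
  {"hand": 0, "offset": [0, -2, 0], "turn": [0, 0, 0]},
  {"hand": 0, "offset": [0, -3, 0], "turn": [0, 0, 0]},
  {"hand": 0, "offset": [0, -3.6, 0], "turn": [0, 0, 0]},
  {"hand": 0, "offset": [0, -3.6, 0], "turn": [0, 0, 0]},
  {"hand": 0, "offset": [0, -3.6, 0], "turn": [0, 0, 0]},
  {"hand": 0, "offset": [0, -1, 0], "turn": [0, 0, 0]},
  {"hand": 0, "offset": [0, 2, 0], "turn": [0, 0, 0]},
  {"hand": 0, "offset": [0, 2, -4], "turn": [0, 0, 0]},
  {"hand": 0, "offset": [0, 2, -8], "turn": [0, 0, 0]},
])

```text
time_s: 14.32
ee_pos: [0.6295, 0.0758, 0.098]
eef_rot: [0.083, -3.133, 0.003]
contact_force: [1.7, -0.8, 0.5]
width: -0.0001
grasp_force: 0.0
```

```bash
python3 -c "
from h import *
o=manip.get_obs();print(lane(o['ee_pos']),o['ee_pos'],o['contact_force'])
caps('scene');caps('wrist')
go([.558,.228,.14],93.3);go([.558,.228,.022],93.3)"
```

```text
[-0.06016018 -0.00525925] [0.62952048 0.07576107 0.09796921] [ 1.73697211 -0.81715435  0.54820315]
scene 117 box mid [0.4837 0.3692 0.0578] circ [0.4837 0.3676] 0.0289 lane [-0.3598 -0.1342]
scene 141 box mid [0.5597 0.2281 0.0593] circ [0.5597 0.2288] 0.0279 lane [-0.2169 -0.0662]
scene 135 box mid [ 0.6379 -0.022   0.0586] circ [ 0.6387 -0.0244] 0.0288 lane [ 0.0404 -0.0018]
wrist 2817 box mid [0.5578 0.2287 0.0581] circ [0.5581 0.2289] 0.0288 lane [-0.2171 -0.0678]
wrist 2308 box mid [ 0.6367 -0.0216  0.0578] circ [ 0.6373 -0.0213] 0.0283 lane [ 0.0372 -0.003 ]
 off [ 7.09 15.62 -3.4 ] turn [-0.1  0.6 -0.3]
 off [ 7.21 15.63  8.4 ] turn [-0.1  0.6 -0.3]
```

>>> move_arm([
  {"hand": 100, "offset": [0, 0, -3], "turn": [0, 0, 0]},
  {"hand": 100, "offset": [2, 4, -3], "turn": [0, 0, 0]},
  {"hand": 100, "offset": [7.5, 15.6, -3], "turn": [0, 0, 0]},
  {"hand": 100, "offset": [7.5, 15.6, -3], "turn": [0, 0, 0]},
  {"hand": 100, "offset": [7.5, 15.6, -3], "turn": [0, 0, 0]},
  {"hand": 100, "offset": [7.5, 15.6, -3], "turn": [0, 0, 0]},
  {"hand": 100, "offset": [7.5, 15.6, -3], "turn": [0, 0, 0]},
  {"hand": 100, "offset": [7.5, 15.6, -3], "turn": [0, 0, 0]},
  {"hand": 100, "offset": [7.5, 15.6, -3], "turn": [0, 0, 0]},
])

```text
time_s: 15.17
ee_pos: [0.5507, 0.2264, 0.13]
eef_rot: [-0.079, 3.14, -0.002]
contact_force: [0.3, -0.7, 0.1]
width: 0.0855
grasp_force: 0.0
```

```bash
python3 -c "
from h import *
caps('wrist');caps('scene')
go([.558,.2285,.022],93.3)"
```

```text
wrist 2307 box mid [0.4816 0.37   0.0583] circ [0.4822 0.3699] 0.0286 lane [-0.3622 -0.1355]
wrist 1953 box mid [0.5569 0.229  0.0577] circ [0.5572 0.2292] 0.0281 lane [-0.2174 -0.0688]
wrist 686 box mid [ 0.6374 -0.0058  0.0575] circ [ 0.6374 -0.0146] 0.0271 lane [ 0.0305 -0.0026]
scene 115 box mid [0.4837 0.3693 0.0583] circ [0.4837 0.3703] 0.0293 lane [-0.3626 -0.1341]
scene 136 box mid [0.5602 0.2284 0.0588] circ [0.5594 0.2283] 0.0281 lane [-0.2165 -0.0665]
scene 138 box mid [ 0.6381 -0.022   0.0588] circ [ 0.6382 -0.0216] 0.0284 lane [ 0.0375 -0.0021]
 off [-0.73  0.19 10.8 ] turn [-0.   0.  -0.5]
```

>>> move_arm([
  {"hand": 100, "offset": [-0.7, 0.2, 0], "turn": [0, 0, 0]},
  {"hand": 100, "offset": [-0.7, 0.2, 4], "turn": [0, 0, 0]},
  {"hand": 100, "offset": [-0.7, 0.2, 8], "turn": [0, 0, 0]},
  {"hand": 100, "offset": [-0.7, 0.2, 10.5], "turn": [0, 0, 0]},
  {"hand": 100, "offset": [-0.7, 0.2, 10.7], "turn": [0, 0, 0]},
  {"hand": 100, "offset": [-0.7, 0.2, 10.7], "turn": [0, 0, 0]},
  {"hand": 0, "offset": [-0.7, 0.2, 10.7], "turn": [0, 0, 0]},
  {"hand": 0, "offset": [-0.7, 0.2, 10.7], "turn": [0, 0, 0]},
  {"hand": 0, "offset": [-0.7, 0.2, 10.7], "turn": [0, 0, 0]},
  {"hand": 0, "offset": [-0.7, 0.2, 10.7], "turn": [0, 0, 0]},
])

```text
time_s: 16.1
ee_pos: [0.5591, 0.2309, 0.0258]
eef_rot: [-0.081, 3.136, 0.001]
contact_force: [1.5, -1.8, 7.3]
width: 0.0554
grasp_force: 27.0
```

>>> move_arm([
  {"hand": 0, "offset": [0, 0, 0], "turn": [0, 0, 0]},
  {"hand": 0, "offset": [0, 0, 0], "turn": [0, 0, 0]},
  {"hand": 0, "offset": [0, 0, -0.4], "turn": [0, 0, 0]},
])

```text
time_s: 16.35
ee_pos: [0.5576, 0.2307, 0.0284]
eef_rot: [-0.081, 3.139, 0.001]
contact_force: [-0.5, -1.0, -2.2]
width: 0.0551
grasp_force: 26.8
```

```bash
python3 -c "
from h import *
go([*W(-.11),.022],93.3)"
```

```text
off [ -6.88 -10.86   0.64] turn [ 0.   0.1 -0.3]
```

>>> move_arm([
  {"hand": 0, "offset": [-1, -1.5, 0], "turn": [0, 0, 0]},
  {"hand": 0, "offset": [-2.5, -3.9, 0], "turn": [0, 0, 0]},
  {"hand": 0, "offset": [-4, -6.3, 0], "turn": [0, 0, 0]},
  {"hand": 0, "offset": [-5.5, -8.7, 0], "turn": [0, 0, 0]},
  {"hand": 0, "offset": [-6.7, -10.4, 0], "turn": [0, 0, 0]},
  {"hand": 0, "offset": [-7, -10.9, 0], "turn": [0, 0, 0]},
  {"hand": 0, "offset": [-7, -10.9, 0.3], "turn": [0, 0, 0]},
  {"hand": 0, "offset": [-7, -10.9, 0.3], "turn": [0, 0, 0]},
])

```text
time_s: 17.02
ee_pos: [0.6337, 0.1246, 0.0256]
eef_rot: [-0.08, 3.138, -0.002]
contact_force: [1.6, -3.3, 5.1]
width: 0.0551
grasp_force: 27.3
```

```bash
python3 -c "
from h import *
go([*W(-.045),.024],93.3);o=manip.get_obs();print(lane(o['ee_pos']),o['contact_force'])
caps('scene')"
```

```text
off [ 0.13 -6.37  0.17] turn [-0.1  0.2 -0.4]
[-0.10868706  0.00169061] [ 1.56715226 -3.3208583   5.09577724]
scene 118 box mid [0.4829 0.3688 0.058 ] circ [0.4836 0.3696] 0.0279 lane [-0.3618 -0.1342]
scene 156 box mid [0.6342 0.1259 0.0593] circ [0.6345 0.1248] 0.0289 lane [-0.1088  0.0025]
scene 128 box mid [ 0.638 -0.022  0.059] circ [ 0.6383 -0.0221] 0.029 lane [ 0.0381 -0.0021]
```

>>> move_arm([
  {"hand": 0, "offset": [0.2, -1, 0], "turn": [0, 0, 0]},
  {"hand": 0, "offset": [0.2, -2.5, 0], "turn": [0, 0, 0]},
  {"hand": 0, "offset": [0.2, -4, 0], "turn": [0, 0, 0]},
  {"hand": 0, "offset": [0.2, -5.5, 0], "turn": [0, 0, 0]},
  {"hand": 0, "offset": [0.2, -6.1, 0], "turn": [0, 0, 0]},
  {"hand": 0, "offset": [0.2, -6.1, 0], "turn": [0, 0, 0]},
  {"hand": 90, "offset": [0.2, -6.1, 0], "turn": [0, 0, 0]},
  {"hand": 90, "offset": [0.2, -6.1, 0], "turn": [0, 0, 0]},
  {"hand": 90, "offset": [0.2, -6.1, 0], "turn": [0, 0, 0]},
  {"hand": 90, "offset": [0.2, -6.1, 0], "turn": [0, 0, 0]},
])

```text
time_s: 17.9
ee_pos: [0.6328, 0.0644, 0.0238]
eef_rot: [0.082, -3.139, -0.0]
contact_force: [0.7, -0.1, 0.1]
width: 0.0768
grasp_force: 0.0
```

>>> move_arm([
  {"hand": 90, "offset": [0, 0, 0], "turn": [0, 0, 0]},
  {"hand": 90, "offset": [0, 0, -2], "turn": [0, 0, 0]},
  {"hand": 90, "offset": [0, 0, -5], "turn": [0, 0, 0]},
  {"hand": 90, "offset": [0, 0, -8.5], "turn": [0, 0, 0]},
  {"hand": 90, "offset": [0, 0, -8.5], "turn": [0, 0, 0]},
  {"hand": 0, "offset": [0, 3, -8.5], "turn": [0, 0, 0]},
  {"hand": 0, "offset": [0, 6, -8.5], "turn": [0, 0, 0]},
  {"hand": 0, "offset": [0, 6, -8.5], "turn": [0, 0, 0]},
  {"hand": 0, "offset": [0, 6, -8.5], "turn": [0, 0, 0]},
])

```text
time_s: 18.65
ee_pos: [0.6302, 0.1255, 0.109]
eef_rot: [0.085, -3.14, 0.0]
contact_force: [-0.3, 0.2, -0.2]
width: 0.0286
grasp_force: 0.0
```

```bash
python3 -c "
from h import *
o=manip.get_obs();print(lane(o['ee_pos']),o['contact_force'])
caps('scene');caps('wrist')
go([*W(-.108,-.001),.022],93.3)"
```

```text
[-0.10975649 -0.00175722] [-0.32708617  0.22283491 -0.24074207]
scene 114 box mid [0.4833 0.3694 0.0578] circ [0.4835 0.3704] 0.0281 lane [-0.3626 -0.1343]
scene 149 box mid [0.6336 0.0646 0.059 ] circ [0.6339 0.0645] 0.0283 lane [-0.0487 -0.0015]
scene 129 box mid [ 0.6386 -0.0221  0.0589] circ [ 0.6385 -0.0224] 0.0291 lane [ 0.0384 -0.0019]
wrist 2226 box mid [ 0.6367 -0.0214  0.0578] circ [ 0.6365 -0.0216] 0.0287 lane [ 0.0375 -0.0039]
wrist 2361 box mid [0.632  0.0649 0.0578] circ [0.632 0.065] 0.0282 lane [-0.0492 -0.0034]
 off [-0.09 -0.01  8.69] turn [-0.  -0.  -0.3]
```

>>> move_arm([
  {"hand": 0, "offset": [0, 0, 0], "turn": [0, 0, 0]},
  {"hand": 0, "offset": [0, 0, 2], "turn": [0, 0, 0]},
  {"hand": 0, "offset": [0, 0, 5], "turn": [0, 0, 0]},
  {"hand": 0, "offset": [0, 0, 8.6], "turn": [0, 0, 0]},
  {"hand": 0, "offset": [0, 0, 8.6], "turn": [0, 0, 0]},
  {"hand": 0, "offset": [0, -1, 8.6], "turn": [0, 0, 0]},
  {"hand": 0, "offset": [0, -2, 8.6], "turn": [0, 0, 0]},
  {"hand": 0, "offset": [0, -3, 8.6], "turn": [0, 0, 0]},
  {"hand": 0, "offset": [0, -4, 8.6], "turn": [0, 0, 0]},
  {"hand": 0, "offset": [0, -5, 8.6], "turn": [0, 0, 0]},
])

```text
time_s: 19.58
ee_pos: [0.6344, 0.0729, 0.0251]
eef_rot: [-0.08, 3.138, 0.001]
contact_force: [0.6, -0.6, -0.5]
width: -0.0002
grasp_force: 0.2
```

```bash
python3 -c "
from h import *
o=manip.get_obs();print(lane(o['ee_pos']),o['contact_force'])
caps('scene')
go([*W(-.005),.022],93.3)"
```

```text
[-0.05699045 -0.00052959] [ 0.63479164 -0.59770778 -0.48322135]
scene 115 box mid [0.4838 0.3691 0.0586] circ [0.4826 0.3697] 0.0291 lane [-0.362  -0.1352]
scene 128 box mid [0.6361 0.0324 0.0594] circ [0.6356 0.0308] 0.0288 lane [-0.0149 -0.0017]
scene 126 box mid [ 0.639  -0.0246  0.0584] circ [ 0.6391 -0.0249] 0.0288 lane [ 0.0409 -0.0014]
 off [-0.13 -5.    0.28] turn [-0.1  0.1 -0.5]
```

>>> move_arm([
  {"hand": 0, "offset": [-0.1, -1, 0], "turn": [0, 0, 0]},
  {"hand": 0, "offset": [-0.1, -2, 0], "turn": [0, 0, 0]},
  {"hand": 0, "offset": [-0.1, -3, 0], "turn": [0, 0, 0]},
  {"hand": 0, "offset": [-0.1, -4, 0], "turn": [0, 0, 0]},
  {"hand": 0, "offset": [-0.1, -5, 0], "turn": [0, 0, 0]},
  {"hand": 0, "offset": [-0.1, -5.3, 0], "turn": [0, 0, 0]},
  {"hand": 0, "offset": [-0.1, -5.3, 0], "turn": [0, 0, 0]},
  {"hand": 0, "offset": [-0.1, -2, 0], "turn": [0, 0, 0]},
  {"hand": 0, "offset": [-0.1, 1, 0], "turn": [0, 0, 0]},
  {"hand": 0, "offset": [-0.1, 1, -4], "turn": [0, 0, 0]},
])

```text
time_s: 20.47
ee_pos: [0.6269, 0.0871, 0.0556]
eef_rot: [0.086, -3.127, 0.001]
contact_force: [-1.6, -0.3, 0.3]
width: 0.0003
grasp_force: 0.0
```

>>> move_arm([
  {"hand": 0, "offset": [0, 0, -4], "turn": [0, 0, 0]},
  {"hand": 0, "offset": [0, 0, -8], "turn": [0, 0, 0]},
  {"hand": 0, "offset": [0, 0, -8], "turn": [0, 0, 0]},
  {"hand": 0, "offset": [0, 0, -8], "turn": [0, 0, 0]},
])

```text
time_s: 20.8
ee_pos: [0.6355, 0.0841, 0.146]
eef_rot: [-0.081, 3.135, -0.001]
contact_force: [0.4, 0.5, -0.3]
width: -0.0002
grasp_force: 0.0
```

```bash
python3 -c "
from h import *
o=manip.get_obs();print(lane(o['ee_pos']),o['ee_pos'],o['contact_force'])
caps('scene');caps('wrist')
go([.482,.3697,.15],93.3)"
```

```text
[-0.06814245  0.00120919] [0.63552327 0.08409884 0.14603677] [ 0.37439809  0.53833762 -0.34165369]
scene 113 box mid [0.4837 0.3701 0.059 ] circ [0.4837 0.3699] 0.0286 lane [-0.3622 -0.1341]
scene 131 box mid [ 0.6397 -0.0208  0.0592] circ [ 0.6392 -0.0209] 0.0284 lane [ 0.0369 -0.0011]
scene 72 box mid [ 0.6554 -0.0843  0.0589] circ [ 0.6535 -0.0842] 0.0215 lane [0.1009 0.0095]
wrist 2045 box mid [ 0.6382 -0.0285  0.0578] circ [ 0.6317 -0.0294] 0.0382 lane [ 0.0449 -0.009 ]
wrist 379 box mid [ 0.6282 -0.0915  0.0603] circ [ 0.6282 -0.0918] 0.0194 lane [ 0.107  -0.0162]
wrist 212 box mid [ 0.6598 -0.0881  0.0605] circ [ 0.6597 -0.0881] 0.014 lane [0.1052 0.0156]
wrist 92 box mid [ 0.6551 -0.0555  0.0574] circ [ 0.655  -0.0548] 0.0065 lane [0.0716 0.0128]
 off [13.58 29.34 -0.79] turn [-0.1 -0.1 -0.3]
```

>>> move_arm([
  {"hand": 100, "offset": [13.6, 29.3, 0], "turn": [0, 0, 0]},
  {"hand": 100, "offset": [13.6, 29.3, 0], "turn": [0, 0, 0]},
  {"hand": 100, "offset": [13.6, 29.3, 0], "turn": [0, 0, 0]},
  {"hand": 100, "offset": [13.6, 29.3, 0], "turn": [0, 0, 0]},
  {"hand": 100, "offset": [13.6, 29.3, 0], "turn": [0, 0, 0]},
  {"hand": 100, "offset": [13.6, 29.3, 0], "turn": [0, 0, 0]},
  {"hand": 100, "offset": [13.6, 29.3, 0], "turn": [0, 0, 0]},
  {"hand": 100, "offset": [13.6, 29.3, 0], "turn": [0, 0, 0]},
  {"hand": 100, "offset": [13.6, 29.3, 0], "turn": [0, 0, 0]},
  {"hand": 100, "offset": [13.6, 29.3, 0], "turn": [0, 0, 0]},
])

```text
time_s: 21.73
ee_pos: [0.4804, 0.37, 0.1408]
eef_rot: [0.086, -3.138, 0.005]
contact_force: [-0.1, -0.4, -0.3]
width: 0.0852
grasp_force: 0.0
```

>>> move_arm([
  {"hand": 100, "offset": [0, 0, 0], "turn": [0, 0, 0]},
  {"hand": 100, "offset": [0, 0, 0], "turn": [0, 0, 0]},
])

```text
time_s: 21.9
ee_pos: [0.4825, 0.3682, 0.142]
eef_rot: [0.079, -3.139, 0.003]
contact_force: [0.1, -0.4, -0.0]
width: 0.0856
grasp_force: 0.0
```

```bash
python3 -c "
from h import *
o=manip.get_obs();print(o['ee_pos'])
caps('scene');caps('wrist','w4.png')
go([.482,.3697,.022],93.3)"
```

```text
[0.48248885 0.36818225 0.14200265]
scene 120 box mid [0.4841 0.3694 0.058 ] circ [0.4838 0.3701] 0.0294 lane [-0.3623 -0.134 ]
scene 136 box mid [ 0.6395 -0.0207  0.0586] circ [ 0.6388 -0.0217] 0.0284 lane [ 0.0377 -0.0015]
scene 17 box mid [ 0.6205 -0.0834  0.0598] circ [ 0.6208 -0.0834] 0.0146 lane [ 0.0983 -0.023 ]
scene 71 box mid [ 0.656  -0.0842  0.0594] circ [ 0.6537 -0.0843] 0.0214 lane [0.101  0.0098]
wrist 1802 box mid [0.481  0.3701 0.0578] circ [0.4809 0.3704] 0.0282 lane [-0.3628 -0.1369]
 off [ 0.09  0.16 12.07] turn [-0.  -0.  -0.5]
```

View pics/w4.png

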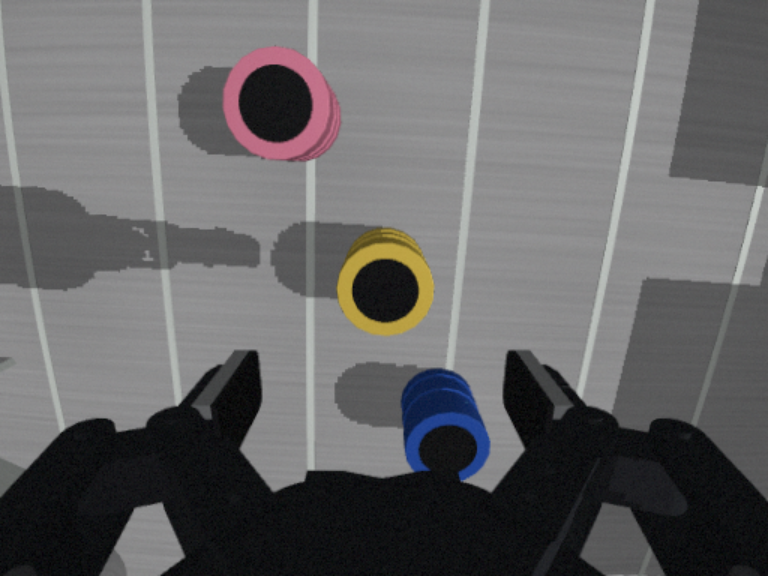

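Wrist view: cap C at (385,290), centred between the fingers. The blue decoy is at (445,430) and pink at (275,100), both outside the finger paths.

>>> move_arm([
  {"hand": 100, "offset": [0.1, 0.2, 4], "turn": [0, 0, 0]},
  {"hand": 100, "offset": [0.1, 0.2, 8], "turn": [0, 0, 0]},
  {"hand": 100, "offset": [0.1, 0.2, 11], "turn": [0, 0, 0]},
  {"hand": 100, "offset": [0.1, 0.2, 12], "turn": [0, 0, 0]},
  {"hand": 100, "offset": [0.1, 0.2, 12], "turn": [0, 0, 0]},
  {"hand": 100, "offset": [0.1, 0.2, 12], "turn": [0, 0, 0]},
  {"hand": 0, "offset": [0.1, 0.2, 12], "turn": [0, 0, 0]},
  {"hand": 0, "offset": [0.1, 0.2, 12], "turn": [0, 0, 0]},
  {"hand": 0, "offset": [0.1, 0.2, 12], "turn": [0, 0, 0]},
  {"hand": 0, "offset": [0.1, 0.2, 12], "turn": [0, 0, 0]},
])

```text
time_s: 22.83
ee_pos: [0.4831, 0.3724, 0.0256]
eef_rot: [-0.081, 3.137, 0.002]
contact_force: [0.6, -1.6, 4.7]
width: 0.0554
grasp_force: 25.7
```

>>> move_arm([
  {"hand": 0, "offset": [0, 0, 0], "turn": [0, 0, 0]},
  {"hand": 0, "offset": [0, 0, 0], "turn": [0, 0, 0]},
  {"hand": 0, "offset": [0, 0, -0.5], "turn": [0, 0, 0]},
  {"hand": 0, "offset": [0, 0, -0.5], "turn": [0, 0, 0]},
])

```text
time_s: 23.17
ee_pos: [0.4822, 0.3724, 0.03]
eef_rot: [-0.081, 3.139, 0.002]
contact_force: [0.7, -0.4, -0.9]
width: 0.0553
grasp_force: 26.9
```

```bash
python3 -c "
from h import *
go([*W(-.11),.024],93.3)"
```

```text
off [-13.67 -25.4    0.59] turn [ 0.1  0.1 -0.3]
```

>>> move_arm([
  {"hand": 0, "offset": [0, -1.5, 0], "turn": [0, 0, 0]},
  {"hand": 0, "offset": [0, -4, 0], "turn": [0, 0, 0]},
  {"hand": 0, "offset": [-1, -7, 0], "turn": [0, 0, 0]},
  {"hand": 0, "offset": [-3, -9.6, 0], "turn": [0, 0, 0]},
  {"hand": 0, "offset": [-5, -12.2, 0], "turn": [0, 0, 0]},
  {"hand": 0, "offset": [-7, -14.8, 0], "turn": [0, 0, 0]},
  {"hand": 0, "offset": [-9, -17.4, 0], "turn": [0, 0, 0]},
  {"hand": 0, "offset": [-11, -20, 0], "turn": [0, 0, 0]},
  {"hand": 0, "offset": [-12.5, -22.6, 0], "turn": [0, 0, 0]},
  {"hand": 0, "offset": [-13.5, -24.6, 0], "turn": [0, 0, 0]},
])

```text
time_s: 24.0
ee_pos: [0.6304, 0.1301, 0.0284]
eef_rot: [-0.079, 3.14, -0.001]
contact_force: [-0.2, 1.1, 0.7]
width: 0.0555
grasp_force: 27.0
```

>>> move_arm([
  {"hand": 0, "offset": [-0.2, -0.8, 0], "turn": [0, 0, 0]},
  {"hand": 0, "offset": [-0.2, -0.8, 0.4], "turn": [0, 0, 0]},
  {"hand": 0, "offset": [-0.2, -0.8, 0.4], "turn": [0, 0, 0]},
])

```text
time_s: 24.25
ee_pos: [0.6322, 0.1235, 0.0252]
eef_rot: [-0.078, 3.139, -0.003]
contact_force: [1.2, -4.0, 5.2]
width: 0.0556
grasp_force: 27.8
```

```bash
python3 -c "
from h import *
go([*W(-.048),.024],93.3);o=manip.get_obs();print(lane(o['ee_pos']),o['contact_force'])
caps('scene')"
```

```text
off [-0.03 -5.97  0.13] turn [-0.1  0.1 -0.4]
[-1.07683939e-01  9.71937422e-05] [ 1.194841   -4.0398966   5.23646901]
scene 145 box mid [0.6331 0.1251 0.0594] circ [0.6327 0.1239] 0.028 lane [-0.108   0.0006]
scene 131 box mid [ 0.6393 -0.0208  0.0584] circ [ 0.6389 -0.0221] 0.0283 lane [ 0.038  -0.0015]
scene 16 box mid [ 0.6204 -0.0833  0.0602] circ [ 0.6217 -0.0833] 0.0147 lane [ 0.0982 -0.0222]
scene 72 box mid [ 0.6564 -0.0843  0.0589] circ [ 0.6548 -0.0842] 0.0216 lane [0.101  0.0109]
```

Same sequence as for cap B.

>>> move_arm([
  {"hand": 0, "offset": [0, -1, 0], "turn": [0, 0, 0]},
  {"hand": 0, "offset": [0, -2.5, 0], "turn": [0, 0, 0]},
  {"hand": 0, "offset": [0, -4, 0], "turn": [0, 0, 0]},
  {"hand": 0, "offset": [0, -5.5, 0], "turn": [0, 0, 0]},
  {"hand": 0, "offset": [0, -5.9, 0], "turn": [0, 0, 0]},
  {"hand": 0, "offset": [0, -5.9, 0], "turn": [0, 0, 0]},
  {"hand": 90, "offset": [0, -5.9, 0], "turn": [0, 0, 0]},
  {"hand": 90, "offset": [0, -5.9, 0], "turn": [0, 0, 0]},
  {"hand": 90, "offset": [0, -5.9, 0], "turn": [0, 0, 0]},
  {"hand": 90, "offset": [0, -5.9, 0], "turn": [0, 0, 0]},
])

```text
time_s: 25.13
ee_pos: [0.6338, 0.0667, 0.0239]
eef_rot: [0.082, -3.14, 0.0]
contact_force: [-0.2, 0.1, 1.1]
width: 0.077
grasp_force: 0.0
```

>>> move_arm([
  {"hand": 90, "offset": [0, 0, 0], "turn": [0, 0, 0]},
  {"hand": 90, "offset": [0, 0, -2], "turn": [0, 0, 0]},
  {"hand": 90, "offset": [0, 0, -5], "turn": [0, 0, 0]},
  {"hand": 90, "offset": [0, 0, -8.5], "turn": [0, 0, 0]},
  {"hand": 90, "offset": [0, 0, -8.5], "turn": [0, 0, 0]},
  {"hand": 0, "offset": [0, 3, -8.5], "turn": [0, 0, 0]},
  {"hand": 0, "offset": [0, 6, -8.5], "turn": [0, 0, 0]},
  {"hand": 0, "offset": [0, 6, -8.5], "turn": [0, 0, 0]},
  {"hand": 0, "offset": [0, 6, -8.5], "turn": [0, 0, 0]},
  {"hand": 0, "offset": [0, 6, -8.5], "turn": [0, 0, 0]},
])

```text
time_s: 25.97
ee_pos: [0.6311, 0.126, 0.1089]
eef_rot: [0.082, -3.14, 0.001]
contact_force: [-0.2, 0.2, 0.2]
width: 0.016
grasp_force: 0.0
```

```bash
python3 -c "
from h import *
o=manip.get_obs();print(lane(o['ee_pos']),o['contact_force'])
caps('scene')
go([*W(-.108,-.001),.024],93.3)"
```

```text
[-0.11025504 -0.00083846] [-0.24818129  0.17486355  0.17251025]
scene 148 box mid [0.6329 0.0671 0.0598] circ [0.633  0.0651] 0.0297 lane [-0.0493 -0.0024]
scene 129 box mid [ 0.6403 -0.0208  0.0585] circ [ 0.6397 -0.0205] 0.0287 lane [ 0.0365 -0.0006]
scene 69 box mid [ 0.6559 -0.0843  0.0583] circ [ 0.6557 -0.0843] 0.0211 lane [0.1011 0.0118]
 off [ 0.01 -0.18  8.49] turn [-0.  -0.  -0.3]
```

>>> move_arm([
  {"hand": 0, "offset": [0, 0, 2], "turn": [0, 0, 0]},
  {"hand": 0, "offset": [0, 0, 5], "turn": [0, 0, 0]},
  {"hand": 0, "offset": [0, 0, 8.4], "turn": [0, 0, 0]},
  {"hand": 0, "offset": [0, 0, 8.4], "turn": [0, 0, 0]},
  {"hand": 0, "offset": [0, -1, 8.4], "turn": [0, 0, 0]},
  {"hand": 0, "offset": [0, -2, 8.4], "turn": [0, 0, 0]},
  {"hand": 0, "offset": [0, -3, 8.4], "turn": [0, 0, 0]},
  {"hand": 0, "offset": [0, -4, 8.4], "turn": [0, 0, 0]},
  {"hand": 0, "offset": [0, -5, 8.4], "turn": [0, 0, 0]},
  {"hand": 0, "offset": [0, -5, 8.4], "turn": [0, 0, 0]},
])

```text
time_s: 26.85
ee_pos: [0.6348, 0.0736, 0.0264]
eef_rot: [-0.077, 3.139, -0.001]
contact_force: [-0.5, 0.4, -0.2]
width: 0.0
grasp_force: 0.0
```

```bash
python3 -c "
from h import *
o=manip.get_obs();print(lane(o['ee_pos']),o['contact_force'])
caps('scene')
go([*W(.003),.024],93.3)"
```

```text
[-0.05774082 -0.00013102] [-0.47642456  0.39152986 -0.18828875]
scene 260 box mid [0.6387 0.0043 0.0589] circ [0.6458 0.0043] 0.0548 lane [0.0121 0.007 ]
scene 22 box mid [ 0.6199 -0.0848  0.0602] circ [ 0.6207 -0.0848] 0.016 lane [ 0.0997 -0.0232]
scene 77 box mid [ 0.6557 -0.0868  0.0588] circ [ 0.6557 -0.087 ] 0.0223 lane [0.1039 0.0116]
 off [-0.08 -6.17  0.21] turn [-0.   0.1 -0.5]
```

>>> move_arm([
  {"hand": 0, "offset": [-0.1, -1, 0], "turn": [0, 0, 0]},
  {"hand": 0, "offset": [-0.1, -2, 0], "turn": [0, 0, 0]},
  {"hand": 0, "offset": [-0.1, -3, 0], "turn": [0, 0, 0]},
  {"hand": 0, "offset": [-0.1, -4, 0], "turn": [0, 0, 0]},
  {"hand": 0, "offset": [-0.1, -5, 0], "turn": [0, 0, 0]},
  {"hand": 0, "offset": [-0.1, -5.8, 0], "turn": [0, 0, 0]},
  {"hand": 0, "offset": [-0.1, -6.2, 0], "turn": [0, 0, 0]},
  {"hand": 0, "offset": [-0.1, -6.2, 0], "turn": [0, 0, 0]},
  {"hand": 0, "offset": [-0.1, -6.2, 0], "turn": [0, 0, 0]},
])

```text
time_s: 27.65
ee_pos: [0.638, 0.0132, 0.025]
eef_rot: [0.08, -3.14, 0.003]
contact_force: [0.2, 0.9, 0.7]
width: 0.0003
grasp_force: 0.0
```

>>> move_arm([
  {"hand": 0, "offset": [0, 1, 0], "turn": [0, 0, 0]},
  {"hand": 0, "offset": [0, 3, 0], "turn": [0, 0, 0]},
  {"hand": 0, "offset": [0, 6, 0], "turn": [0, 0, 0]},
  {"hand": 0, "offset": [0, 6, -2], "turn": [0, 0, 0]},
  {"hand": 0, "offset": [0, 6, -6], "turn": [0, 0, 0]},
  {"hand": 0, "offset": [0, 6, -10], "turn": [0, 0, 0]},
  {"hand": 0, "offset": [0, 6, -14], "turn": [0, 0, 0]},
  {"hand": 0, "offset": [0, 6, -16], "turn": [0, 0, 0]},
  {"hand": 0, "offset": [0, 6, -16], "turn": [0, 0, 0]},
  {"hand": 0, "offset": [0, 6, -16], "turn": [0, 0, 0]},
])

```text
time_s: 28.48
ee_pos: [0.6358, 0.0748, 0.1865]
eef_rot: [-0.082, 3.138, -0.001]
contact_force: [0.5, 0.7, -0.9]
width: 0.0002
grasp_force: 0.0
```

```bash
python3 -c "
from h import *
o=manip.get_obs();print(lane(o['ee_pos']),o['contact_force'],o['joint_positions'].round(2))
caps('scene');caps('wrist','w5.png')
c,p,d=grab('wrist');P=cloud(c,d);x=(P[...,:2]-O)@U;y=(P[...,:2]-O)@V
m=(d>0)&(P[...,2]>.078)&(P[...,2]<.095)&(x>-.02)&(x<.13)&(y>-.2)&(y<-.05)
print('paddle x',np.percentile(x[m],[1,50,99]),'y',np.percentile(y[m],[1,50,99]),m.sum())
"
```

```text
[-0.05882926  0.00091951] [ 0.48456174  0.72627467 -0.94253949] [ 0.12  0.41 -0.02  1.14 -0.    0.07]
scene 131 box mid [ 0.6394 -0.0261  0.0587] circ [ 0.6393 -0.0278] 0.0286 lane [ 0.0438 -0.0014]
scene 17 box mid [ 0.6259 -0.1392  0.0622] circ [ 0.6273 -0.1392] 0.017 lane [ 0.1543 -0.0197]
scene 191 box mid [ 0.6576 -0.116   0.0597] circ [ 0.6552 -0.1161] 0.0507 lane [0.1328 0.0095]
wrist 1090 box mid [ 0.6308 -0.122   0.0577] circ [ 0.6326 -0.1219] 0.0476 lane [ 0.1373 -0.0135]
wrist 1288 box mid [ 0.6382 -0.0316  0.058 ] circ [ 0.636 -0.032] 0.0323 lane [ 0.0478 -0.005 ]
wrist 663 box mid [ 0.6619 -0.1186  0.0577] circ [ 0.6604 -0.1186] 0.0452 lane [0.1357 0.0145]
paddle x [0.0229188  0.0482877  0.07761636] y [-0.15505734 -0.14782393 -0.14305538] 1346
```

View pics/w5.png

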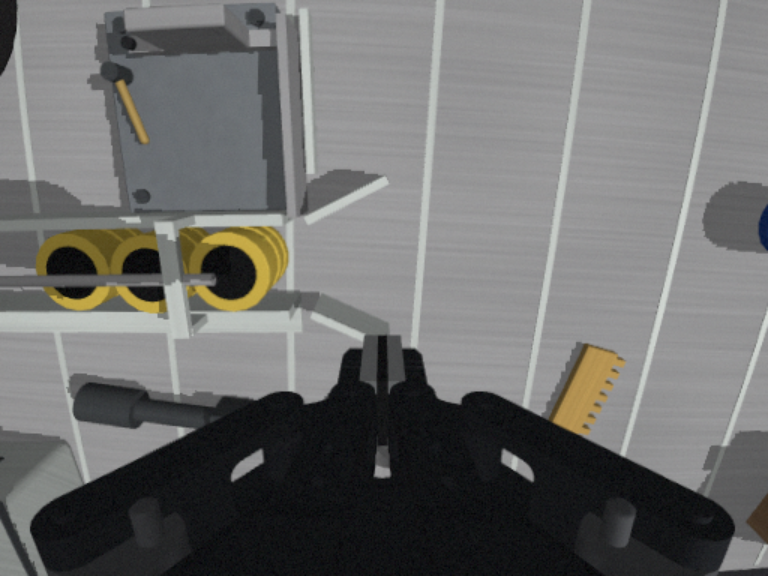

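All three caps stand in single file in the lane, at px (75,272), (150,272) and (230,272). The paddle is at (185,30), with the gate open. Moving behind the paddle.

```bash
python3 -c "
from h import *
go([*W(.05,-.2),.187],93.3);go([*W(.05,-.2),.06],93.3)"
```

```text
off [ 19.83 -10.95  -0.31] turn [-0.  -0.2 -0.3]
 off [ 19.79 -10.94  12.39] turn [-0.  -0.2 -0.3]
```

>>> move_arm([
  {"hand": 0, "offset": [19.8, -10.9, 0], "turn": [0, 0, 0]},
  {"hand": 0, "offset": [19.8, -10.9, 0], "turn": [0, 0, 0]},
  {"hand": 0, "offset": [19.8, -10.9, 0], "turn": [0, 0, 0]},
  {"hand": 0, "offset": [19.8, -10.9, 0], "turn": [0, 0, 0]},
  {"hand": 0, "offset": [19.8, -10.9, 0], "turn": [0, 0, 0]},
  {"hand": 0, "offset": [19.8, -10.9, 0], "turn": [0, 0, 0]},
  {"hand": 0, "offset": [19.8, -10.9, 0], "turn": [0, 0, 0]},
  {"hand": 0, "offset": [19.8, -10.9, 4], "turn": [0, 0, 0]},
  {"hand": 0, "offset": [19.8, -10.9, 8], "turn": [0, 0, 0]},
  {"hand": 0, "offset": [19.8, -10.9, 8], "turn": [0, 0, 0]},
])

```text
time_s: 29.47
ee_pos: [0.4376, -0.0441, 0.0986]
eef_rot: [0.081, -3.13, -0.002]
contact_force: [-2.6, 0.6, -0.0]
width: -0.0002
grasp_force: 0.0
```

```bash
python3 -c "
from h import *
o=manip.get_obs();print(lane(o['ee_pos']),o['ee_pos'],o['contact_force'])
go([*W(.05,-.2),.06],93.3)
c,p,d=grab('scene');save('s5.png',p[150:290,130:340],3.5)"
```

```text
[ 0.04856459 -0.20372749] [ 0.437577   -0.04409626  0.09861183] [-2.62163792  0.60483168 -0.02705298]
 off [-0.41 -0.15  3.86] turn [ 0.1 -0.6 -0.3]
```

View pics/s5.png

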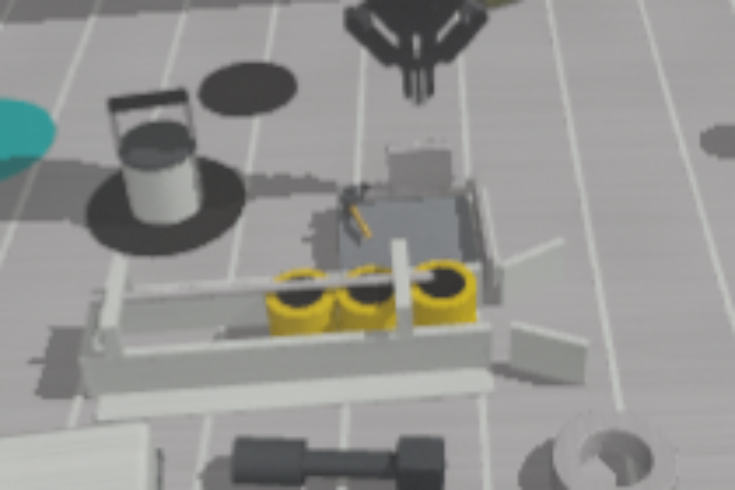

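The fingers are at (420,90), right behind the paddle at (420,165), with the pot upright on the mat. Lowering and pushing.

>>> move_arm([
  {"hand": 0, "offset": [0, 0, 3.8], "turn": [0, 0, 0]},
  {"hand": 0, "offset": [0, 0, 3.8], "turn": [0, 0, 0]},
  {"hand": 0, "offset": [-1, 0, 3.8], "turn": [0, 0, 0]},
  {"hand": 0, "offset": [-2, 0, 3.8], "turn": [0, 0, 0]},
  {"hand": 0, "offset": [-3, 0, 3.8], "turn": [0, 0, 0]},
  {"hand": 0, "offset": [-4, 0, 3.8], "turn": [0, 0, 0]},
  {"hand": 0, "offset": [-5, 0, 3.8], "turn": [0, 0, 0]},
  {"hand": 0, "offset": [-6, 0, 3.8], "turn": [0, 0, 0]},
])

```text
time_s: 30.18
ee_pos: [0.5035, -0.0416, 0.0682]
eef_rot: [0.081, -3.14, -0.0]
contact_force: [-5.6, 0.3, 4.2]
width: 0.0001
grasp_force: 2.7
```

```bash
python3 -c "
from h import *
o=manip.get_obs();print(lane(o['ee_pos']),o['ee_pos'],o['contact_force'])
go([*W(.05,-.094),.06],93.3)"
```

```text
[ 0.0498178  -0.13772747] [ 0.50353946 -0.04158559  0.06819517] [-5.60791927  0.31417344  4.1765694 ]
 off [-4.37  0.    0.82] turn [ 0.  -0.  -0.3]
```

>>> move_arm([
  {"hand": 0, "offset": [-0.8, 0, 0], "turn": [0, 0, 0]},
  {"hand": 0, "offset": [-1.6, 0, 0], "turn": [0, 0, 0]},
  {"hand": 0, "offset": [-2.4, 0, 0], "turn": [0, 0, 0]},
  {"hand": 0, "offset": [-3.0, 0, 0], "turn": [0, 0, 0]},
  {"hand": 0, "offset": [-3.5, 0, 0], "turn": [0, 0, 0]},
  {"hand": 0, "offset": [-3.9, 0, 0], "turn": [0, 0, 0]},
  {"hand": 0, "offset": [-4.2, 0, 0], "turn": [0, 0, 0]},
  {"hand": 0, "offset": [-4.2, 0, 0], "turn": [0, 0, 0]},
  {"hand": 0, "offset": [-4.2, 0, 0], "turn": [0, 0, 0]},
])

```text
time_s: 30.93
ee_pos: [0.5442, -0.0393, 0.0674]
eef_rot: [0.081, -3.139, -0.001]
contact_force: [-6.4, 1.2, 4.4]
width: 0.0
grasp_force: 3.1
```

```bash
python3 -c "
from h import *
o=manip.get_obs();print(lane(o['ee_pos']),o['ee_pos'],o['contact_force'])
c,p,d=grab('scene');save('s6.png',p[170:280,170:330],4.8)"
```

```text
[ 0.04981297 -0.09696658] [ 0.54423275 -0.03925751  0.06737247] [-6.36307051  1.15178005  4.44307724]
```

View pics/s6.png

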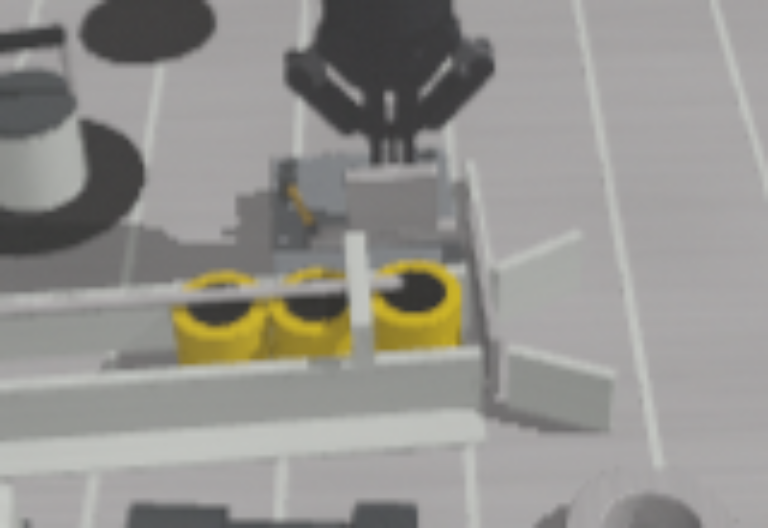

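The gate spans most of the throat and no stop force has appeared yet. Pushing on gently to the stop.

>>> move_arm([
  {"hand": 0, "offset": [-0.1, 0, 0], "turn": [0, 0, 0]},
  {"hand": 0, "offset": [-0.2, 0, 0], "turn": [0, 0, 0]},
  {"hand": 0, "offset": [-0.3, 0, 0], "turn": [0, 0, 0]},
  {"hand": 0, "offset": [-0.3, 0, 0], "turn": [0, 0, 0]},
])

```text
time_s: 31.32
ee_pos: [0.5442, -0.0392, 0.0673]
eef_rot: [0.081, -3.134, -0.001]
contact_force: [-16.0, 0.7, 12.5]
width: 0.0002
grasp_force: 7.6
```

>>> move_arm([
  {"hand": 0, "offset": [-0.1, 0, 0], "turn": [0, 0, 0]},
  {"hand": 0, "offset": [-0.2, 0, 0], "turn": [0, 0, 0]},
  {"hand": 0, "offset": [-0.2, 0, 0], "turn": [0, 0, 0]},
])

```text
time_s: 31.57
ee_pos: [0.5442, -0.0393, 0.067]
eef_rot: [0.081, -3.13, -0.0]
contact_force: [-20.8, 1.1, 16.7]
width: -0.0
grasp_force: 10.2
```

```bash
python3 -c "
from h import *
o=manip.get_obs();print(lane(o['ee_pos']),o['ee_pos'],o['contact_force'])"
```

```text
[ 0.049843   -0.09695858] [ 0.54424245 -0.03928704  0.0669818 ] [-20.82657494   1.06867009  16.6863055 ]
```

>>> move_arm([
  {"hand": 0, "offset": [1, 0, 0], "turn": [0, 0, 0]},
  {"hand": 0, "offset": [3, 0, 0], "turn": [0, 0, 0]},
  {"hand": 0, "offset": [6, 0, 0], "turn": [0, 0, 0]},
  {"hand": 0, "offset": [9, 0, 0], "turn": [0, 0, 0]},
  {"hand": 0, "offset": [10, 0, -4], "turn": [0, 0, 0]},
  {"hand": 0, "offset": [10, 0, -8], "turn": [0, 0, 0]},
  {"hand": 0, "offset": [10, 0, -12], "turn": [0, 0, 0]},
  {"hand": 0, "offset": [10, 0, -16], "turn": [0, 0, 0]},
  {"hand": 0, "offset": [10, 0, -18], "turn": [0, 0, 0]},
  {"hand": 0, "offset": [10, 0, -18], "turn": [0, 0, 0]},
])

```text
time_s: 32.4
ee_pos: [0.4545, -0.045, 0.2535]
eef_rot: [-0.081, 3.129, -0.003]
contact_force: [1.0, -0.1, -1.2]
width: -0.0002
grasp_force: 0.0
```

```bash
python3 -c "
from h import *
for n in ('wrist','scene'):
    c,p,d=grab(n);P=cloud(c,d);x=(P[...,:2]-O)@U;y=(P[...,:2]-O)@V
    if n=='scene': save('s7.png',p[160:280,200:320],4.8)
    m=(d>0)&(P[...,2]>.078)&(P[...,2]<.095)&(x>-.02)&(x<.13)&(y>-.2)&(y<-.05)
    if m.sum(): print('paddle',n,np.percentile(x[m],[1,50,99]),'y',np.percentile(y[m],[1,50,99]),m.sum())
    m=(d>0)&(P[...,2]>.044)&(P[...,2]<.058)&(abs(x)<.009)&(y>-.12)&(y<.1)
    if m.sum(): print('gate top',np.percentile(y[m],[0,1,50,99,100]),m.sum())
    if n=='wrist': save('w7.png',p)
"
```

```text
gate top [-0.09266008 -0.09237003 -0.07254567 -0.03750973 -0.03603066] 158
paddle scene [0.02524268 0.05156786 0.07775182] y [-0.08523361 -0.07438207 -0.07031771] 92
gate top [-0.08841081 -0.08821027 -0.02244673  0.03410447  0.03757713] 81
```

View pics/s7.png

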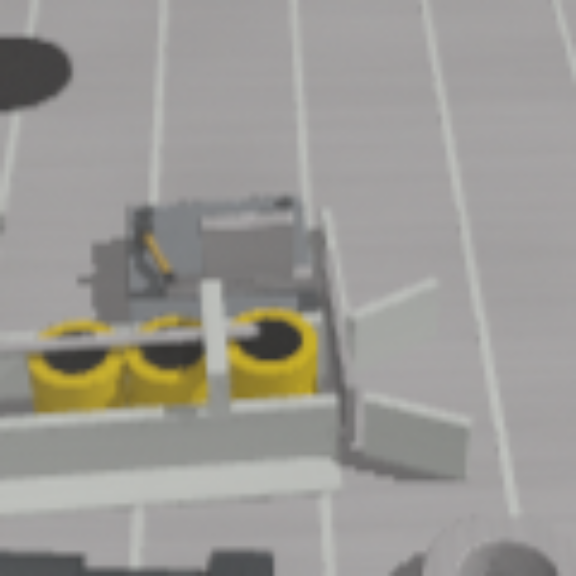

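View pics/w7.png

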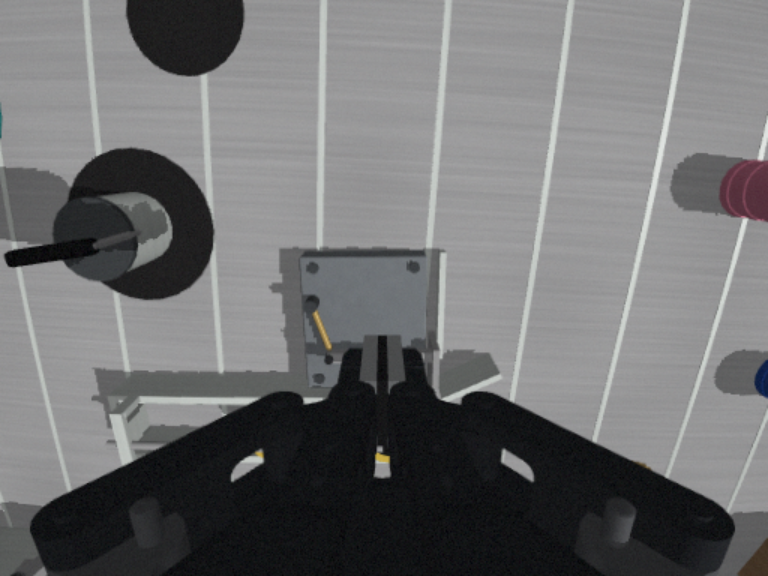

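The gate is home: the paddle moved 70 mm, its leading edge is past the far rail, and the leaf is at rest with its tip behind the pin at px (328,352). The caps are in file, the pot is upright on the mat, and the arm is clear. Handing in.

```bash
python3 -c "
from h import *
caps('scene')
from bench import sign_off
print(sign_off())"
```

```text
scene 131 box mid [ 0.6409 -0.0261  0.0586] circ [ 0.6404 -0.0286] 0.0291 lane [ 0.0447 -0.0003]
scene 25 box mid [ 0.6245 -0.1406  0.0616] circ [ 0.6272 -0.1406] 0.0183 lane [ 0.1557 -0.0199]
scene 193 box mid [ 0.658  -0.1158  0.059 ] circ [ 0.6562 -0.1158] 0.0504 lane [0.1326 0.0105]
the job is handed in; nothing more can be done
None
```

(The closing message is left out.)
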